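# Load the thumbwheel key keeper

### The job

Put the key plugs that are lying out into the key keeper: with a fingertip, roll its thumbwheel to bring each plug's own bay to the middle of the loading window and plug it fully in there, in bay order (lock key 1, pet tag 2, key cap 3, clothes-peg plug 4; pass over a bay whose plug is missing). Then roll the wheel back until the tray is fully home under its cover with every plug still seated, and leave the other things on the console where they are.

Things in the scene. Friction and masses are not known exactly. Their poses are not given: they have to be found in the camera images.
- keeper: Key keeper: white box 92 mm deep (own x, away from the robot), 366 long (own y), 70 high, fixed on the console at some yaw. Origin on the console under the middle of the loading window. A clear-roofed cover (walls at own x +-42 to 46 mm, roof 66 to 70 mm high) runs from own y +36 to +214 mm, another from -36 to -152; the 72 mm gap between, open to front, back and top, is the loading window.
- window (a point): Middle of the loading window, at the height of the tray's top (26 mm above the console).
- tray (a joint): Slide of the wooden tray (66 mm deep, 174 long, top 26 mm above the console), in m. 0 = home at a stop, under the left-hand (+y) cover; it grows towards the keeper's own -y, to 0.192. Bays 1 to 4 stand mid-window at 0.060, 0.102, 0.144, 0.186. Geared 1 to 1 to the thumbwheel: the tray moves as far, and the same way, as the top of the wheel's rim. It stays where left (about 1 N of friction).
- wheel: Rubber-rimmed ribbed thumbwheel, 56 mm diameter, 24 wide, only its top 8 mm out of its housing. Origin: its centre; own x (the axis) is the keeper's x; it turns with the tray. Press one fingertip (or shut fingers) on its top with about 3 to 15 N and draw level along the keeper's y, about 30 mm a stroke; lift, go back, repeat. Rubber grips well; 1 to 2 N at the rim turns it.
- wheel_top (a point): Topmost point of the thumbwheel's rim, 70 mm above the console (does not turn with the wheel). It does not give way downward. Its grey housing is 62 mm high, keeper's own x -108 to -46 mm, own y -137 to -53 mm, in front of the right-hand cover.
- bay1 (a point): Floor centre of bay 1 of the tray, marked by 1 black dot on the tray's front edge: a rectangular socket 36.5 (keeper's own x) x 28.5 mm, 14 mm deep, its dark floor 12 mm above the console; axes as the keeper's. Bays are 42 mm apart, bay 1 towards the keeper's -y. It takes the bicycle lock key plug.
- bay2 (a point): Floor centre of bay 2 of the tray, marked by 2 black dots on the tray's front edge: a rectangular socket 36.5 (keeper's own x) x 28.5 mm, 14 mm deep, its dark floor 12 mm above the console; axes as the keeper's. Bays are 42 mm apart, bay 1 towards the keeper's -y. It takes the pet tag plug.
- bay3 (a point): Floor centre of bay 3 of the tray, marked by 3 black dots on the tray's front edge: a rectangular socket 36.5 (keeper's own x) x 28.5 mm, 14 mm deep, its dark floor 12 mm above the console; axes as the keeper's. Bays are 42 mm apart, bay 1 towards the keeper's -y. It takes the key cap plug.
- bay4 (a point): Floor centre of bay 4 of the tray, marked by 4 black dots on the tray's front edge: a rectangular socket 36.5 (keeper's own x) x 28.5 mm, 14 mm deep, its dark floor 12 mm above the console; axes as the keeper's. Bays are 42 mm apart, bay 1 towards the keeper's -y. It takes the clothes peg plug.
- key_plug: Black plastic block 34 (own x) x 26 (own y) x 36 mm high, upright on the console, 40 to 85 g, topped by an upright round steel key bow (disc 23 mm across, its edge to the front, 5 mm thick), the bicycle lock key; 50 mm tall in all. Its lower 14 mm is the plug; a half turn makes no difference. Grip across the 34 mm, along own x, fingertips about 18 mm above its underside. Origin: centre of the underside, z up. May be absent (None).
- tag_plug: Black plastic block 34 (own x) x 26 (own y) x 36 mm high, upright on the console, 40 to 85 g, topped by a flat white bone-shaped plastic pet tag 26 mm long, 4 mm thick; 40 mm tall in all. Its lower 14 mm is the plug; a half turn makes no difference. Grip across the 34 mm, along own x, fingertips about 18 mm above its underside. Origin: centre of the underside, z up. May be absent (None).
- cap_plug: Black plastic block 34 (own x) x 26 (own y) x 36 mm high, upright on the console, 40 to 85 g, topped by a round grey dome, the hard silicone key cap, 21 mm across; 49 mm tall in all. Its lower 14 mm is the plug; a half turn makes no difference. Grip across the 34 mm, along own x, fingertips about 18 mm above its underside. Origin: centre of the underside, z up. May be absent (None).
- peg_plug: Black plastic block 34 (own x) x 26 (own y) x 36 mm high, upright on the console, 40 to 85 g, topped by two parallel upright wooden prongs 28 mm long with a gap between, the end of a clothes peg; 48 mm tall in all. Its lower 14 mm is the plug; a half turn makes no difference. Grip across the 34 mm, along own x, fingertips about 18 mm above its underside. Origin: centre of the underside, z up. May be absent (None).
- bowl: Bystander: glass key bowl, 124 mm across, 50 mm high; origin under its centre.
- dish: Bystander: white ceramic ring dish, 84 mm across, 18 mm high; origin under its centre.
- candle: Bystander: amber glass candle jar, 64 mm across, 75 mm high; origin under its centre.
- glasses_case: Bystander: grey glasses case, 160 x 60 x 40 mm; origin under its centre.
- clothes_peg: Bystander: loose wooden clothes peg lying flat, 70 mm long, 12 mm wide, 10 mm high; origin under its centre.
- lotion: Bystander: clear bottle, 48 mm across, 120 mm high; origin under its centre.
Things that resemble listed ones, but are neither listed nor needed, are in the scene too. What is shaped like the tag_plug but green or yellow is not meant.

How it is judged (in metres and radians):
On the way, in this order (a step that is already met when the one before it is completed fails the run):
1. the tray has been drawn out from under its cover by a finger on the thumbwheel (value of joint tray above 0.03 m and contact force between the fingers and wheel above 0.3 N).
2. the bicycle lock key plug (if it is there) is fully down in bay 1, while that bay stands in the window (within 12 mm of its middle) (z of key_plug in the frame of bay1 below 0.003 m and horizontal distance between key_plug and bay1 below 0.004 m and angle between the x axis of key_plug and the x axis of bay1, either way round below 0.15 rad and angle between key_plug's own z axis and vertical below 0.12 rad and y of key_plug in the frame of keeper between -0.012 and 0.012 m), for 0.2 s.
3. the pet tag plug (if it is there) is fully down in bay 2, while that bay stands in the window (within 12 mm of its middle) (z of tag_plug in the frame of bay2 below 0.003 m and horizontal distance between tag_plug and bay2 below 0.004 m and angle between the x axis of tag_plug and the x axis of bay2, either way round below 0.15 rad and angle between tag_plug's own z axis and vertical below 0.12 rad and y of tag_plug in the frame of keeper between -0.012 and 0.012 m), for 0.2 s.
4. the key cap plug (if it is there) is fully down in bay 3, while that bay stands in the window (within 12 mm of its middle) (z of cap_plug in the frame of bay3 below 0.003 m and horizontal distance between cap_plug and bay3 below 0.004 m and angle between the x axis of cap_plug and the x axis of bay3, either way round below 0.15 rad and angle between cap_plug's own z axis and vertical below 0.12 rad and y of cap_plug in the frame of keeper between -0.012 and 0.012 m), for 0.2 s.
5. the clothes peg plug (if it is there) is fully down in bay 4, while that bay stands in the window (within 12 mm of its middle) (z of peg_plug in the frame of bay4 below 0.003 m and horizontal distance between peg_plug and bay4 below 0.004 m and angle between the x axis of peg_plug and the x axis of bay4, either way round below 0.15 rad and angle between peg_plug's own z axis and vertical below 0.12 rad and y of peg_plug in the frame of keeper between -0.012 and 0.012 m), for 0.2 s.
6. the tray has been rolled home by a finger on the thumbwheel (value of joint tray below 0.008 m and contact force between the fingers and wheel above 0.3 N).
At the end, for the whole second after the job is handed in: The tray is home (within 8 mm of its stop) and every key plug present is upright, at rest and fully down in its own bay (within 3 mm of the floor, 4 mm of the centre, 0.15 rad of square) (value of joint tray below 0.008 m and z of key_plug in the frame of bay1 below 0.003 m and horizontal distance between key_plug and bay1 below 0.004 m and angle between the x axis of key_plug and the x axis of bay1, either way round below 0.15 rad and angle between each of key_plug, tag_plug, cap_plug, peg_plug's own z axis and vertical below 0.12 rad and linear speed of each of key_plug, tag_plug, cap_plug, peg_plug below 0.02 m/s and z of tag_plug in the frame of bay2 below 0.003 m and horizontal distance between tag_plug and bay2 below 0.004 m and angle between the x axis of tag_plug and the x axis of bay2, either way round below 0.15 rad and z of cap_plug in the frame of bay3 below 0.003 m and horizontal distance between cap_plug and bay3 below 0.004 m and angle between the x axis of cap_plug and the x axis of bay3, either way round below 0.15 rad and z of peg_plug in the frame of bay4 below 0.003 m and horizontal distance between peg_plug and bay4 below 0.004 m and angle between the x axis of peg_plug and the x axis of bay4, either way round below 0.15 rad); the robot touches nothing.
It fails at once if one of the other things on the console is shifted more than 40 mm or tipped (distance of any of bowl, dish, candle, glasses_case, clothes_peg, lotion from where it was at the start of the episode above 0.04 m or angle between any of bowl, dish, candle, glasses_case, clothes_peg, lotion's own z axis and vertical above 0.5 rad).
Of key_plug, tag_plug, cap_plug, peg_plug only 3 to 4 are there at a start; the rules pass over those that are not, and their reading is None.
At some moment in a run one of key_plug, tag_plug, cap_plug, peg_plug may be knocked a few centimetres aside while the robot is not near it.
It also fails if it takes over 210 s, if anything falls off the work surface, if the arm or the gripper's body presses on something with over 40 N, if the wrist force passes 120 N, or if a joint passes its speed limit or range.

### The arm

A 6-joint arm with a two-finger parallel gripper is mounted at the origin on the work surface. World frame = base frame: x ahead of the robot, y to its left, z up, the work surface at z = 0. Lengths are in mm, angles in rad, forces in N, time in s.
With the tool pointing down it reaches from about 325 to 900 mm from the base axis. Payload 6.1 kg.
Tool frame: the origin (TCP) lies at the very end of the fingers, on their centre line; the grasp point (between the pads) lies robot.hold_point_z behind it (robot.hold_point_z is the distance from the TCP to the grasp point, in mm); y points along the fingers, x is the direction in which the jaws open and shut, and the axes are right-handed (so a half turn about y gives the same grasp; the last joint's range is limited). The gripper opens to 87 mm and grips with 3 to 60 N. Pads are 19 mm wide; open, the fingers measure 117 mm over their backs; the gripper's body (75 mm by 190 mm) begins 51 mm behind the grasp point.
Start: joints at [1.13, 0.22, 1.526, -0, 1.395, -0.126], TCP at [193.515, 594.279, 222.538] pointing down, gripper open.
Joint ranges: [-2.98, 2.98], [-0.91, 2.08], [0.09, 2.57], [-1.24, 4.39], [0.2, 2.65], [-2.68, 2.68]. Speed limits (rad/s): [2.57, 2.57, 3.01, 3.14, 3.14, 3.14].

### API

Orientations are given as a unit quaternion [w, x, y, z].
In Python, from workcell import robot, viewer gives the robot as it stands. The module is installed in compiled form; this text tells all that it offers.
- The arm moves only by the shell command python3 -m inch 'ROWS' [OPENING] [FORCE]. ROWS is JSON, a list that holds one entry, the list of rows, each a list of 6 numbers: the shift along the tool's x, y, z in units of 30 mm (1.0 is 30 mm), then the turn, a rotation vector about the tool's x, y, z in units of 6 degrees (1.0 is 6 degrees). In form: [[[dx, dy, dz, ax, ay, az], ...]]. A call has 1 to 12 rows; each row shifts and turns the commanded pose from where the row before left it, along the tool's axes as they then stand; what a row does not reach is not made up. A row lasts 1/12 s, in which the tool goes at most 41.7 mm and 7.16 degrees, less where a joint would pass 70% of its speed; a pose out of reach is approached as far as the arm can. A call is refused whole if a number of a shift passes 1 or a number of a turn 1, either way. A call with a gripper value outside its range is refused whole. OPENING is the closure in counts, from 0 (fully open) to 255 (shut), set as the call begins (- or left out, the last holds). The fingers move at their own pace and stop on an object; FORCE is the grip in N (left out, the last holds). Time passes only in rows, so rows that do not move let the fingers close. It gives the time, the measured TCP pose, the force and the opening at its end, in the units of the state.
- robot.get_state(): the state, without advancing time (a new reading comes with each control period).
- viewer.grab_frame(name): name is "scene" or "top" or "wrist"; returns the picture (400x640x3 uint8, red, green, blue); there is no depth.
- viewer.camera_params(name): a dict with "camera_matrix" (3x3 intrinsics, pixels), "D" ([k1, k2, p1, p2, k3] as OpenCV has them; the pictures are not rectified), "world_from_camera" (4x4, takes a point from camera to world coordinates). Camera axes: x right, y down, z forward; pixel columns grow to the right and rows downward; lengths in mm; the calibration is good to about 2 mm. A picture is of the moment at which its call begins: read the wrist's pose just before it. camera_params takes no time and is no camera call; for the wrist camera it gives the pose at the moment of the call.
- robot.job_done(): hands the job in, once; it reports no verdict.
The state is a dict: "time": time; "q": joint angles; "qvel": joint speeds; "tau": joint torques, N m; "eef_pos": TCP position; "orientation": TCP orientation; "ft_force": force on the tool from outside, world axes, zero at the start; "ft_torque": the same for the moment, N m; "width": finger opening in mm.
Only numpy, scipy, OpenCV 4.12 (cv2) and the standard library are available. Lean on these libraries where they do the work, as an engineer would, in place of code of your own. Each camera call takes 0.05 s, during which the arm holds its last target.

## Working session

There is one attempt and no reset: what is moved stays moved. The work goes in short steps, Python scripts to look and compute and a shell command to move; the robot and the scene stay as the last step left them, time stands still between calls to the robot, and variables do not carry over. Pictures are saved under pics/ and viewed, and the job is handed in when it is done.

```bash
mkdir -p pics; ls; python3 - <<'E'
from workcell import robot, viewer
import cv2,numpy as np
s=robot.get_state()
for k,v in s.items(): print(k,np.round(v,3))
print(robot.hold_point_z)
for n in ["scene","top","wrist"]:
    f=viewer.grab_frame(n); cv2.imwrite(f"pics/{n}0.png",f[:,:,::-1])
    p=viewer.camera_params(n); print(n,np.round(p["camera_matrix"],1).tolist(),np.round(p["D"],4),np.round(p["world_from_camera"],3).tolist())
E
```

```text
pics
time 0.0
q [ 1.13   0.221  1.528  0.     1.395 -0.126]
qvel [ 0.001  0.001  0.002  0.002 -0.    -0.001]
tau [  0.    -49.461 -38.737   0.07    0.057  -0.   ]
eef_pos [193.261 593.713 221.427]
orientation [-0.572  0.573  0.415 -0.416]
ft_force [-0.504  0.077  0.237]
ft_torque [-0.006 -0.007 -0.056]
width 87.025
18.700000000000003
scene [[488.6, 0.0, 318.5], [0.0, 488.6, 199.3], [0.0, 0.0, 1.0]] [-0.0607  0.      0.      0.      0.    ] [[-0.799, 0.505, -0.327, 1011.346], [0.602, 0.676, -0.426, 599.217], [0.006, -0.537, -0.844, 1299.889], [0.0, 0.0, 0.0, 1.0]]
top [[416.7, 0.0, 323.0], [0.0, 416.7, 203.2], [0.0, 0.0, 1.0]] [0.0213 0.     0.     0.     0.    ] [[0.007, -0.992, 0.129, 386.641], [-1.0, -0.007, -0.001, -22.781], [0.001, -0.129, -0.992, 1451.437], [0.0, 0.0, 0.0, 1.0]]
wrist [[289.7, 0.0, 317.2], [0.0, 289.7, 203.2], [0.0, 0.0, 1.0]] [-0.0156  0.      0.      0.      0.    ] [[0.309, 0.912, 0.269, 119.558], [0.951, -0.296, -0.089, 617.904], [-0.002, 0.284, -0.959, 385.261], [0.0, 0.0, 0.0, 1.0]]
```

View pics/top0.png

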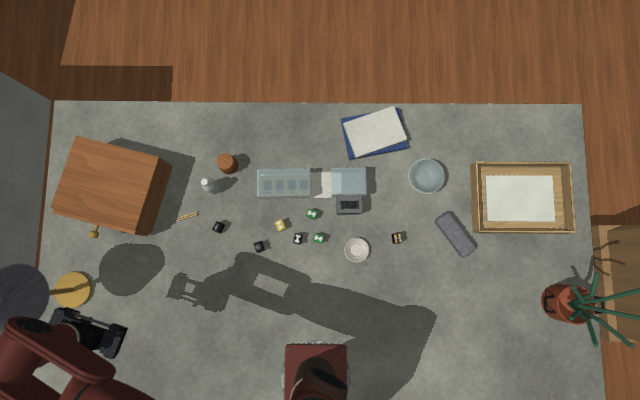

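View pics/scene0.png

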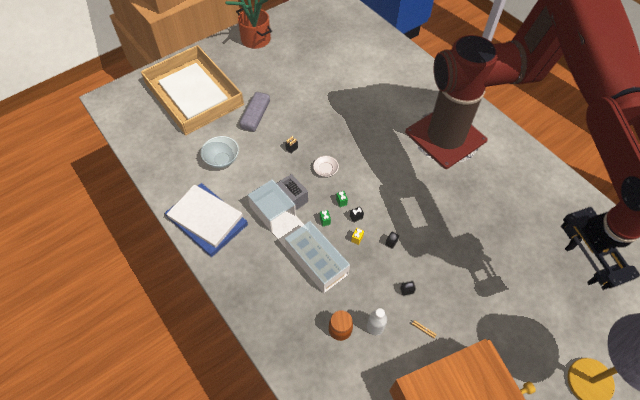

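View pics/wrist0.png

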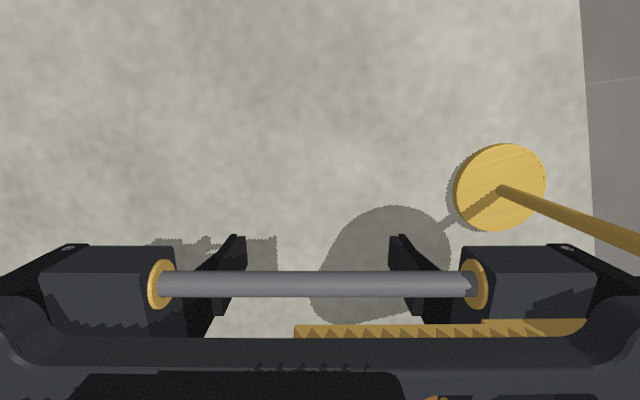

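```bash
python3 - <<'E'
import cv2
t=cv2.imread("pics/top0.png"); 
cv2.imwrite("pics/top0c.png",cv2.resize(t[155:265,195:425],None,fx=3.4,fy=3.4,interpolation=cv2.INTER_CUBIC))
t=cv2.imread("pics/scene0.png"); 
cv2.imwrite("pics/scene0c.png",cv2.resize(t[130:310,240:440],None,fx=3.3,fy=3.3,interpolation=cv2.INTER_CUBIC))
E
```

```text
(no output)
```

View pics/top0c.png

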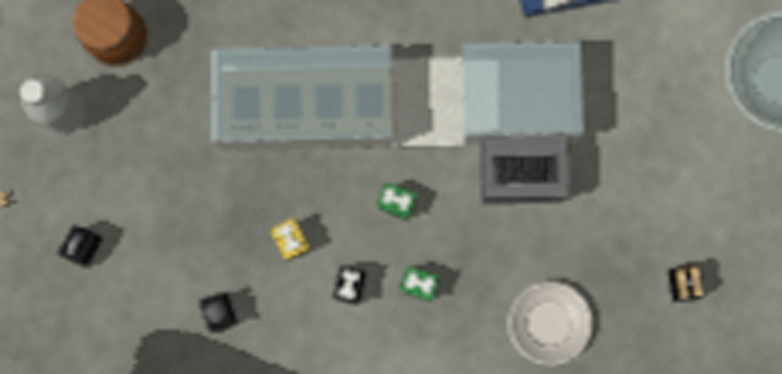

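View pics/scene0c.png

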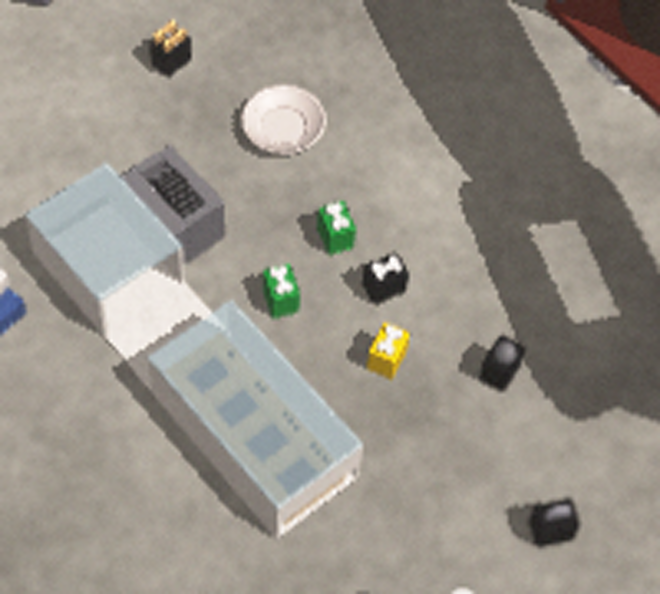

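```bash
cat > h.py <<'E'
import numpy as np,cv2,pickle
from scipy.spatial.transform import Rotation as R
from scipy.optimize import least_squares
from workcell import robot, viewer
def st():
    s=robot.get_state(); return s
def rot(s): 
    w,x,y,z=s["orientation"]; return R.from_quat([x,y,z,w])
def grab(name,fn):
    p=viewer.camera_params(name); f=viewer.grab_frame(name)
    cv2.imwrite(f"pics/{fn}.png",f[:,:,::-1]); pickle.dump(p,open(f"pics/{fn}.pkl","wb")); return f,p
def load(fn): return cv2.imread(f"pics/{fn}.png"),pickle.load(open(f"pics/{fn}.pkl","rb"))
def p2w(p,uv,z):
    uv=np.array(uv,float).reshape(-1,1,2); n=cv2.undistortPoints(uv,p["camera_matrix"],p["D"]).reshape(-1,2)
    T=p["world_from_camera"]; d=np.c_[n,np.ones(len(n))]@T[:3,:3].T; o=T[:3,3]
    t=(z-o[2])/d[:,2]; return o+d*t[:,None]
def w2p(p,X):
    T=np.linalg.inv(p["world_from_camera"]); r,_=cv2.Rodrigues(T[:3,:3])
    return cv2.projectPoints(np.array(X,float).reshape(-1,1,3),r,T[:3,3],p["camera_matrix"],np.array(p["D"]))[0].reshape(-1,2)
def crop(fn,out,x0,y0,x1,y1,s):
    t=cv2.imread(f"pics/{fn}.png"); cv2.imwrite(f"pics/{out}.png",cv2.resize(t[y0:y1,x0:x1],None,fx=s,fy=s,interpolation=cv2.INTER_CUBIC))
def k2w(k,P):
    P=np.atleast_2d(np.array(P,float)); c,s_=np.cos(k[2]),np.sin(k[2])
    return np.c_[k[0]+c*P[:,0]-s_*P[:,1],k[1]+s_*P[:,0]+c*P[:,1],P[:,2]]
E
python3 - <<'E'
from h import *
p=viewer.camera_params("top")
C=[(211,48,46,214,70),(392,45,46,36,70),(211,142,-46,214,70),(463,43,46,-36,70),(580,41,46,-152,70),(582,135,-46,-152,70),(465,138,-46,-36,70),(482,138,-46,-53,62),(568,137,-46,-137,62),(568,196,-108,-137,62),(484,198,-108,-53,62)]
C=np.array(C,float); uv=C[:,:2]/3.4+[195,155]
f=lambda k:(w2p(p,k2w(k,C[:,2:]))-uv).ravel()
r=least_squares(f,[450,0,0]); print(r.x,np.round(r.fun.reshape(-1,2),1).tolist())
for n,u in dict(keyish=(80,245),capish=(218,312),tag=(350,285),peg=(687,282),g1=(398,199),g2=(420,283),yel=(290,239),dish=(550,322)).items():
    print(n,np.round(p2w(p,np.array(u)/3.4+[195,155],36),0))
print(np.round(robot.get_state()["q"],3))
E
```

```text
[ 6.39872049e+02 -1.57206798e+01  2.53410491e-02] [[0.1, 0.3], [-0.4, 0.2], [0.1, -0.4], [0.1, 0.4], [-0.0, 0.4], [0.2, -0.3], [0.1, -0.6], [0.0, -0.3], [-0.3, -0.5], [0.2, 0.5], [-0.1, 0.3]]
keyish [[487. 330.  36.]]
capish [[422. 191.  36.]]
tag [[449.  61.  36.]]
peg [[ 454. -275.   36.]]
g1 [[536.  14.  36.]]
g2 [[452.  -9.  36.]]
yel [[495. 121.  36.]]
dish [[ 414. -139.   36.]]
[ 1.13   0.221  1.527  0.     1.395 -0.126]
```

```bash
cat >> h.py <<'E'
def plan(target,yaw=None,cmdR=None):
    """target world TCP; yaw = desired world angle of tool x axis (mod pi). tool y assumed down."""
    s=st(); M=rot(s).as_matrix(); a=np.arctan2(M[1,0],M[0,0]); q6=s["q"][5]
    if yaw is None: d=0; M2=M
    else:
        d=(yaw-a+np.pi/2)%np.pi-np.pi/2   # world z turn
        M2=R.from_rotvec([0,0,d]).as_matrix()@M
    t=M2.T@(np.array(target,float)-s["eef_pos"])
    print("turn about tool y, units(6deg):",round(-np.degrees(d)/6,2),"then shift units(30mm):",np.round(t/30,3),"mm",np.round(t,1),"q",np.round(s["q"],2))
def rep():
    s=st(); M=rot(s).as_matrix(); print("t",round(s["time"],2),"pos",np.round(s["eef_pos"],1),"xang",round(np.degrees(np.arctan2(M[1,0],M[0,0])),2),"down",np.round(M[:,1],3),"F",np.round(s["ft_force"],1),"w",round(s["width"],1))
E
python3 - <<'E'
from h import *
rep()
M=rot(st()).as_matrix(); print(np.round(M,3))
T=viewer.camera_params("wrist")["world_from_camera"]
print(np.round(M.T@(T[:3,3]-st()["eef_pos"]),1), np.round(M.T@T[:3,:3],3))
plan([430,191,260],np.radians(1.45)); plan([430,191,260],np.radians(91.45))
p=viewer.camera_params("top"); print(np.round(p2w(p,[(228,163),(206,184)],[75,120]),0))
E
```

```text
t 0.15 pos [193.3 593.9 221.7] xang 71.96 down [-0.001 -0.001 -1.   ] F [ 0.1 -0.   0.8] w 87.3
[[ 0.31  -0.001 -0.951]
 [ 0.951 -0.001  0.31 ]
 [-0.001 -1.     0.   ]]
[  -0.2 -163.6   77.6] [[ 1.     0.    -0.   ]
 [ 0.    -0.284  0.959]
 [ 0.    -0.959 -0.284]]
turn about tool y, units(6deg): 11.75 then shift units(30mm): [  7.545  -1.291 -13.623] mm [ 226.3  -38.7 -408.7] q [ 1.13  0.22  1.53  0.    1.39 -0.13]
turn about tool y, units(6deg): -3.25 then shift units(30mm): [-13.626  -1.259  -7.546] mm [-408.8  -37.8 -226.4] q [ 1.13  0.22  1.53  0.    1.39 -0.13]
[[701. 297.  75.]
 [620. 355. 120.]]
```

```bash
python3 -m inch '[[[0,-0.1,0,0,0.98,0],[0,-0.1,0,0,0.98,0],[0,-0.1,0,0,0.98,0],[0,-0.1,0,0,0.98,0],[0,-0.1,0,0,0.98,0],[0,-0.1,0,0,0.98,0],[0,-0.1,0,0,0.98,0],[0,-0.1,0,0,0.98,0],[0,-0.1,0,0,0.98,0],[0,-0.1,0,0,0.98,0],[0,-0.1,0,0,0.98,0],[0,-0.1,0,0,0.97,0]]]'; python3 -c "
from h import *
rep(); plan([440,230,260],np.radians(1.45))"
```

```text
time: 1.15
eef_pos: [193.4, 594.0, 258.2]
orientation: [-0.707, 0.707, 0.007, -0.007]
ft_force: [-0.8, 0.2, 0.3]
width: 86.9
t 1.15 pos [193.4 594.  258.2] xang 1.17 down [-0.    -0.001 -1.   ] F [-0.8  0.2  0.3] w 86.9
turn about tool y, units(6deg): -0.05 then shift units(30mm): [  7.91   -0.054 -12.339] mm [ 237.3   -1.6 -370.2] q [1.13 0.2  1.48 0.   1.46 1.11]
```

```bash
python3 -m inch '[[[0.6,0,-1,0,0,0],[0.7,0,-1,0,0,0],[0.7,0,-1,0,0,0],[0.7,0,-1,0,0,0],[0.7,0,-1,0,0,0],[0.7,0,-1,0,0,0],[0.7,0,-1,0,0,0],[0.7,0,-1,0,0,0],[0.7,0,-1,0,0,0],[0.6,0,-1,0,0,0],[0.6,0,-1,0,0,0],[0.5,0,-1,0,0,0]]]'; python3 -m inch '[[[0,0,0,0,0,0],[0,0,0,0,0,0]]]'; python3 -c "
from h import *
rep(); grab('wrist','w1'); crop('w1','w1c',100,0,600,260,1.6)"
```

```text
time: 2.15
eef_pos: [440.4, 238.8, 258.4]
orientation: [-0.707, 0.707, 0.009, -0.009]
ft_force: [0.4, 0.2, 0.4]
width: 86.9
time: 2.32
eef_pos: [440.2, 239.0, 258.3]
orientation: [0.707, -0.707, -0.007, 0.008]
ft_force: [-0.1, 0.7, -0.1]
width: 86.9
t 2.32 pos [440.2 239.  258.3] xang 1.25 down [-0.001 -0.    -1.   ] F [-0.1  0.7 -0.1] w 86.9
```

View pics/w1c.png

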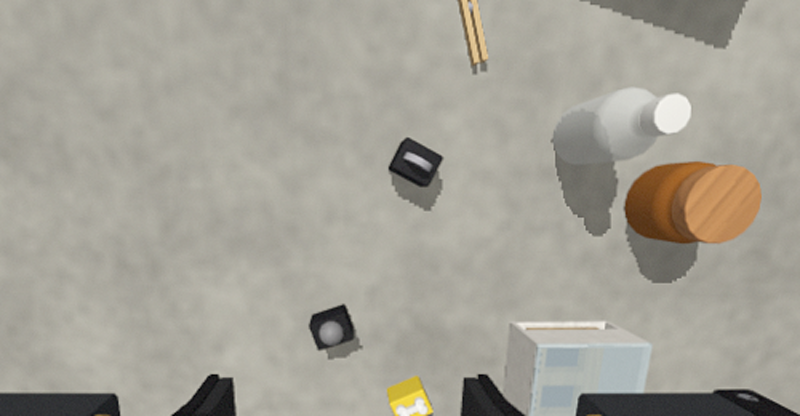

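```bash
python3 -m inch '[[[0.3,0,-0.9,0,0,0],[0.3,0,-0.9,0,0,0],[0.3,0,-0.9,0,0,0],[0.3,0,-0.9,0,0,0],[0.3,0,-0.9,0,0,0],[0.3,0,-0.9,0,0,0],[0.3,0,-0.9,0,0,0],[0.3,0,-0.9,0,0,0],[0.3,0,-0.9,0,0,0],[0.3,0,-0.9,0,0,0],[0.3,0,-0.8,0,0,0],[0,0,-0.1,0,0,0]]]' 255; python3 -m inch '[[[0,0,0,0,0,0],[0,0,0,0,0,0]]]'; python3 -c "
from h import *
rep(); grab('wrist','w2'); plan([565,-113,110],np.radians(1.45))"
```

```text
time: 3.37
eef_pos: [547.3, -55.7, 258.2]
orientation: [-0.707, 0.707, 0.009, -0.009]
ft_force: [-0.9, -0.6, -0.5]
width: 15.0
time: 3.53
eef_pos: [546.0, -52.3, 258.2]
orientation: [0.707, -0.707, -0.009, 0.01]
ft_force: [0.7, 0.7, 0.9]
width: 3.6
t 3.53 pos [546.  -52.3 258.2] xang 1.53 down [-0.001  0.001 -1.   ] F [0.7 0.7 0.9] w 3.6
turn about tool y, units(6deg): 0.02 then shift units(30mm): [ 0.587  4.943 -2.048] mm [ 17.6 148.3 -61.5] q [-0.24  0.02  1.68  0.    1.44 -0.27]
```

View pics/w2.png

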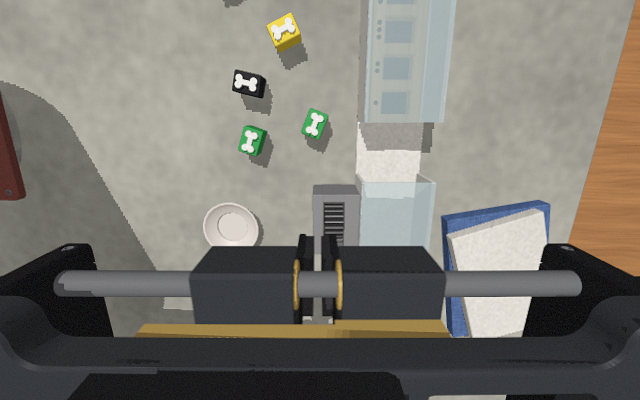

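```bash
python3 -c "
from h import *
crop('w2','w2c',300,0,460,250,3.1); crop('w2','w2d',200,0,340,180,4)"
```

```text
(no output)
```

View pics/w2c.png

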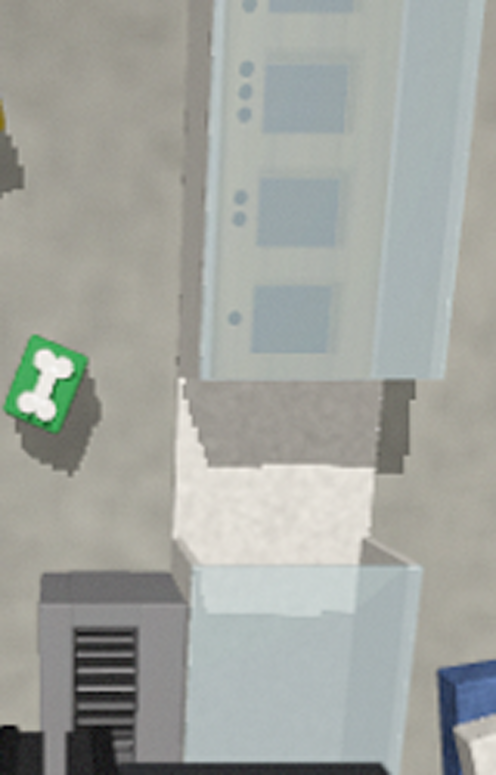

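View pics/w2d.png

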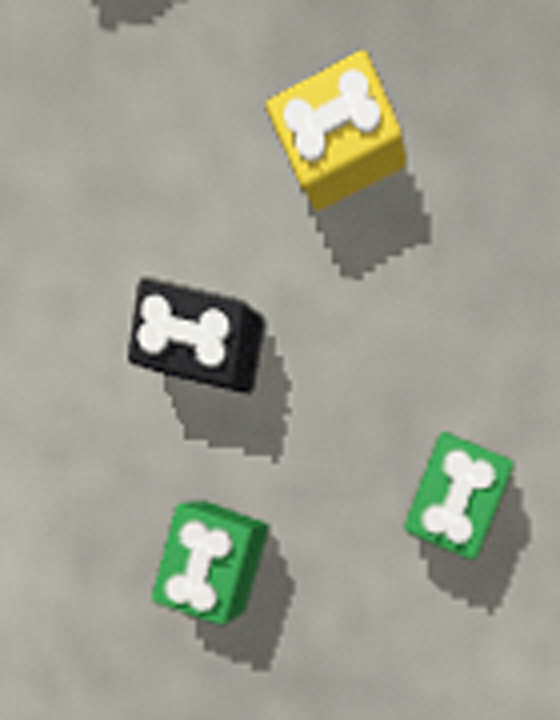

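```bash
cat > fit.py <<'E'
from h import *
_,p=load('w2')
C=np.array([(201,379,-46,36,70),(444,378,46,36,70),(190,566,-46,-36,70),(421,566,46,-36,70),(40,604,-108,-53,62),(188,602,-46,-53,62)],float)
uv=C[:,:2]/3.1+[300,0]
pt=viewer.camera_params("top")
D=[(211,48,46,214,70),(392,45,46,36,70),(211,142,-46,214,70),(463,43,46,-36,70),(580,41,46,-152,70),(582,135,-46,-152,70),(465,138,-46,-36,70),(482,138,-46,-53,62),(568,137,-46,-137,62),(568,196,-108,-137,62),(484,198,-108,-53,62)]
D=np.array(D,float); uvt=D[:,:2]/3.4+[195,155]
f=lambda k:(w2p(p,k2w(k,C[:,2:]))-uv).ravel()
r=least_squares(f,[640,-16,0.025]); print(r.x,np.round(r.fun.reshape(-1,2),1).tolist())
g=lambda k:(w2p(pt,k2w(k,D[:,2:]))-uvt).ravel()
h=lambda k:np.r_[f(k),2*g(k)]
r=least_squares(h,[640,-16,0.025]); print(r.x,np.degrees(r.x[2]))
print(k2w(r.x,[-77,-95,70]))
print(w2p(p,k2w(r.x,[[-18.25,60-14.25,12],[-18.25,60+14.25,12],[18.25,60+14.25,12]]))*3.1-[930,0])
E
python3 fit.py
```

```text
[ 6.46702125e+02 -1.31276081e+01  3.09903155e-02] [[-0.3, 0.2], [-0.4, 0.4], [0.9, 0.0], [0.3, -0.2], [-0.5, -0.4], [0.1, 0.0]]
[ 6.43444120e+02 -1.43889696e+01  2.49971801e-02] 1.432232917162931
[[ 568.84266109 -111.28387274   70.        ]]
[[236.76398766 356.71923338]
 [240.58588096 287.45713755]
 [325.5358371  287.87614662]]
```

```bash
python3 -c "
from h import *
_,p=load('w2'); print(p2w(p,[(300+105/3.1,660/3.1)],66))
plan([570,-100,100],np.radians(1.5))"
```

```text
[[568.74744411 -92.38216566  66.        ]]
turn about tool y, units(6deg): 0.01 then shift units(30mm): [ 0.763  5.276 -1.62 ] mm [ 22.9 158.3 -48.6] q [-0.24  0.02  1.68  0.    1.44 -0.27]
```

```bash
python3 -m inch '[[[0.25,0.8,-0.4,0,0,0],[0.25,0.8,-0.4,0,0,0],[0.25,0.8,-0.4,0,0,0],[0,0.8,-0.4,0,0,0],[0,0.8,0,0,0,0],[0,0.8,0,0,0,0],[0,0.7,0,0,0,0],[0,0,0,0,0,0]]]'; python3 -c "
from h import *
rep();plan([570,-97,71]); grab('wrist','w3'); grab('scene','s3'); crop('s3','s3c',220,120,360,300,3.3)"
```

```text
time: 4.25
eef_pos: [566.3, -98.5, 88.6]
orientation: [0.708, -0.706, -0.007, 0.013]
ft_force: [-0.8, -0.1, -1.0]
width: 0.2
t 4.25 pos [566.3 -98.5  88.6] xang 1.57 down [-0.008  0.003 -1.   ] F [-0.8 -0.1 -1. ] w 0.2
turn about tool y, units(6deg): -0.0 then shift units(30mm): [0.131 0.586 0.044] mm [ 3.9 17.6  1.3] q [-0.31  0.24  1.77  0.    1.14 -0.34]
```

View pics/w3.png

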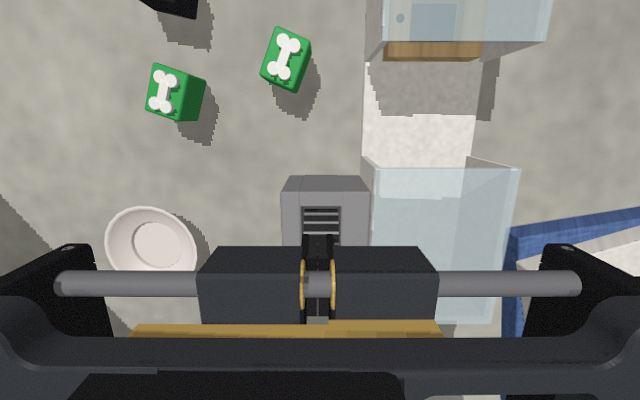

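View pics/s3c.png

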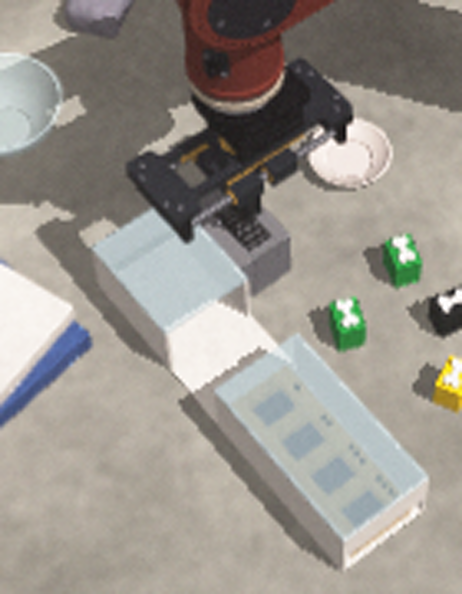

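```bash
python3 -m inch '[[[0.05,0.3,0,0,0,0],[0.03,0.25,0,0,0,0],[0,0.05,0,0,0,0],[0,0,0,0,0,0]]]'; python3 -m inch '[[[0,0.03,0,0,0,0],[0,0.0,0,0,0,0]]]';python3 -c "
from h import *
rep()"
```

```text
time: 4.68
eef_pos: [572.2, -101.1, 75.4]
orientation: [0.707, -0.707, -0.009, 0.009]
ft_force: [0.8, 0.5, 0.5]
width: 0.7
time: 4.85
eef_pos: [572.5, -101.4, 75.0]
orientation: [-0.707, 0.707, 0.009, -0.009]
ft_force: [-0.5, -0.1, -0.3]
width: 0.0
t 4.85 pos [ 572.5 -101.4   75. ] xang 1.46 down [ 0. -0. -1.] F [-0.5 -0.1 -0.3] w 0.0
```

```bash
python3 -m inch '[[[-0.05,0.13,0.1,0,0,0],[0,0.04,0,0,0,0],[0,0.0,0,0,0,0]]]'; python3 -m inch '[[[0,0.03,0,0,0,0],[0,0.0,0,0,0,0]]]';python3 -m inch '[[[0,0.03,0,0,0,0],[0,0.0,0,0,0,0]]]'
```

```text
time: 5.1
eef_pos: [571.0, -98.2, 70.1]
orientation: [-0.707, 0.707, 0.009, -0.009]
ft_force: [-0.7, 0.5, 3.8]
width: 0.0
time: 5.27
eef_pos: [571.1, -98.2, 69.9]
orientation: [0.707, -0.707, -0.009, 0.009]
ft_force: [-3.2, 1.6, 8.5]
width: 0.6
time: 5.43
eef_pos: [571.2, -98.2, 69.8]
orientation: [-0.707, 0.707, 0.009, -0.009]
ft_force: [-5.6, 1.6, 12.1]
width: 0.1
```

```bash
python3 -m inch '[[[0,0,-0.1,0,0,0],[0,0,-0.12,0,0,0],[0,0,-0.12,0,0,0],[0,0,-0.12,0,0,0],[0,0,-0.12,0,0,0],[0,0,-0.12,0,0,0],[0,0,-0.12,0,0,0],[0,0,-0.12,0,0,0],[0,0,0,0,0,0]]]'; python3 -c "
from h import *
rep(); grab('wrist','w4'); grab('scene','s4'); crop('w4','w4c',280,0,560,250,2.5)"
```

```text
time: 6.18
eef_pos: [571.9, -127.5, 68.5]
orientation: [-0.707, 0.707, 0.009, -0.008]
ft_force: [-1.2, -1.8, 4.6]
width: 0.4
t 6.18 pos [ 571.9 -127.5   68.5] xang 1.44 down [ 0.001 -0.001 -1.   ] F [-1.2 -1.8  4.6] w 0.4
```

View pics/w4c.png

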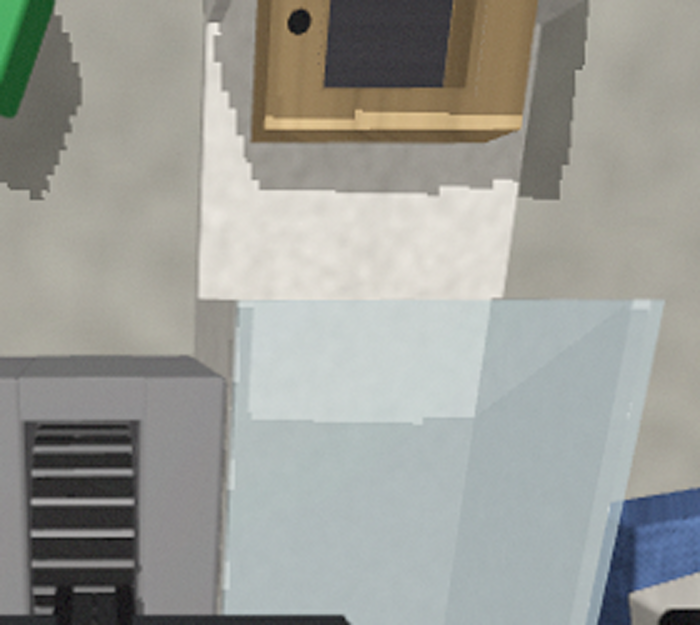

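```bash
python3 -m inch '[[[0,-0.3,0,0,0,0],[0,0,0.5,0,0,0],[0,0,0.5,0,0,0],[0,0.3,0.05,0,0,0],[0,0.0,0,0,0,0],[0,0.0,0,0,0,0]]]'; python3 -m inch '[[[0,0,-0.1,0,0,0],[0,0,-0.12,0,0,0],[0,0,-0.12,0,0,0],[0,0,-0.12,0,0,0],[0,0,-0.12,0,0,0],[0,0,-0.12,0,0,0],[0,0,-0.12,0,0,0],[0,0,-0.12,0,0,0],[0,0,-0.08,0,0,0],[0,0,0,0,0,0]]]'; python3 -c "
from h import *
rep(); grab('wrist','w5'); crop('w5','w5c',280,0,560,250,2.5)"
```

```text
time: 6.78
eef_pos: [571.6, -92.6, 68.5]
orientation: [0.708, -0.707, -0.01, 0.009]
ft_force: [-0.7, 3.7, 10.0]
width: 0.5
time: 7.62
eef_pos: [572.6, -125.9, 68.9]
orientation: [-0.706, 0.708, 0.01, -0.008]
ft_force: [-0.9, -2.7, 9.4]
width: 0.3
t 7.62 pos [ 572.6 -125.9   68.9] xang 1.51 down [ 0.002 -0.002 -1.   ] F [-0.9 -2.7  9.4] w 0.3
```

View pics/w5c.png

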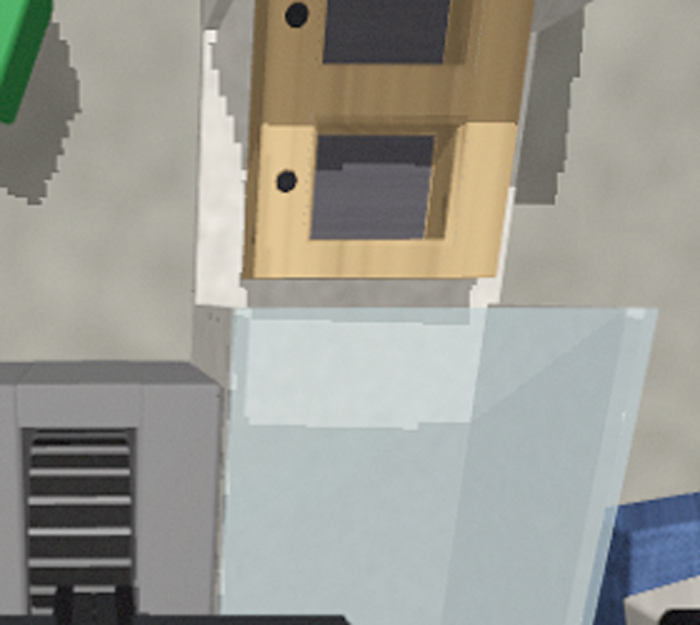

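```bash
cat > tray.py <<'E'
from h import *
def fit(fn,sc,off,roof,tr,s0,k0=(643.4,-14.4,0.025),prior=(3,3,0.003)):
    _,p=load(fn); A=np.array(roof,float); B=np.array(tr,float)
    uva=A[:,:2]/sc+off; uvb=B[:,:2]/sc+off
    def f(v):
        Q=B[:,2:].copy(); Q[:,1]-=v[3]
        return np.r_[(w2p(p,k2w(v,A[:,2:]))-uva).ravel(),(w2p(p,k2w(v,Q))-uvb).ravel(),(v[:3]-k0)/prior]
    r=least_squares(f,[*k0,s0],x_scale=[1,1,.01,1]); print("keeper",np.round(r.x[:3],4),"tray",round(r.x[3],1)); print(np.round(r.fun[:-3].reshape(-1,2),1).tolist()); return r.x
E
python3 - <<'E'
from tray import *
fit('w5',2.5,[280,0],[(233,312,-46,-36,70),(657,309,46,-36,70),(219,386,-46,-53,62)],[(255,276,-33,36,26),(495,276,33,36,26),(309,240,-18.25,45.75,26),(445,238,18.25,45.75,26),(467,124,18.25,74.25,26)],60)
E
```

```text
keeper [ 6.46781e+02 -1.35667e+01  2.57000e-02] tray 64.1
[[0.9, -0.8], [-1.2, 1.3], [2.2, -0.6], [-0.5, 0.1], [-0.2, 0.5], [0.7, -0.7], [0.3, 0.4], [-2.7, -0.6]]
```

```bash
python3 -m inch '[[[0,-0.9,0,0,0,0],[0,-0.9,0,0,0,0],[0,-0.9,0,0,0,0],[0,0,0.9,0,0,0],[-0.2,0,1,0,0,0],[-0.3,0,1,0,0,0],[-0.3,0,1,0,0,0],[-0.3,0,1,0,0,0],[-0.3,0,1,0,0,0],[-0.3,0,1,0,0,0],[-0.3,0,1,0,0,0],[-0.3,0,1,0,0,0]]]' 0; python3 -m inch '[[[-0.3,0,1,0,0,0],[-0.2,0,1,0,0,0],[0,0,1,0,0,0],[0,0,0.9,0,0,0],[0,0,0.3,0,0,0],[0,0,0,0,0,0],[0,0,0,0,0,0]]]';  python3 -c "
from h import *
rep(); grab('wrist','w6')"
```

```text
time: 8.67
eef_pos: [493.9, 141.7, 147.6]
orientation: [0.707, -0.707, -0.009, 0.01]
ft_force: [0.9, 0.1, 0.0]
width: 72.7
time: 9.25
eef_pos: [476.5, 265.1, 147.8]
orientation: [-0.707, 0.707, 0.009, -0.01]
ft_force: [0.7, -0.7, 0.3]
width: 87.0
t 9.25 pos [476.5 265.1 147.8] xang 1.58 down [-0.001 -0.001 -1.   ] F [ 0.7 -0.7  0.3] w 87.0
```

View pics/w6.png

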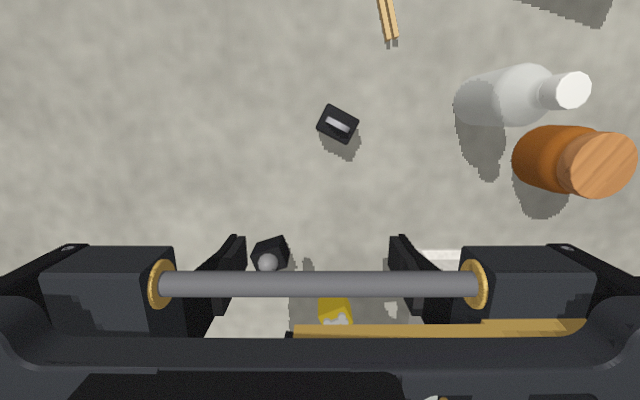

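```bash
python3 -c "
from h import *
crop('w6','w6c',300,90,380,170,7)"
```

```text
(no output)
```

View pics/w6c.png

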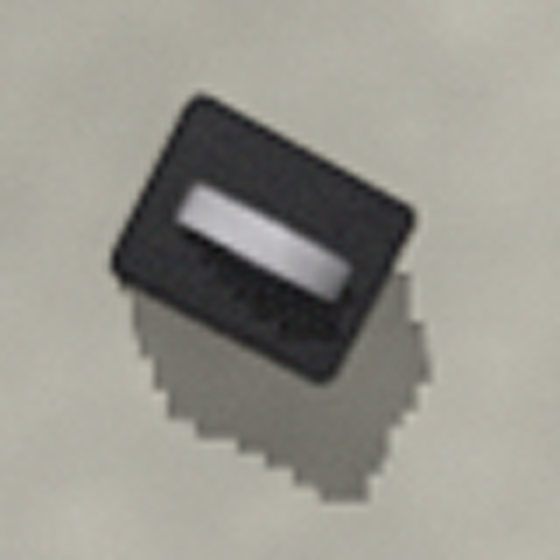

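```bash
cat >> h.py <<'E'
def plug(fn,sc,off,corners,z=36):
    """corners order: along long edge first: c0-c1 long, c1-c2 short"""
    _,p=load(fn); W=p2w(p,np.array(corners,float)/sc+off,z)[:,:2]
    c=W.mean(0); v=(W[1]-W[0]+W[2]-W[3])/2; u=(W[2]-W[1]+W[3]-W[0])/2
    print("centre",np.round(c,1),"x-ang",round(np.degrees(np.arctan2(v[1],v[0])),1),"lens",np.round([np.linalg.norm(v),np.linalg.norm(u)],1),"y-ang-90",round(np.degrees(np.arctan2(u[1],u[0]))-90,1)); return c,np.arctan2(v[1],v[0])
E
python3 -c "
from h import *
c,a=plug('w6',7,[300,90],[(200,92),(417,215),(325,385),(112,262)])
plan([*c,70],a)"
```

```text
centre [493.5 337.2] x-ang -27.1 lens [32.5 24.4] y-ang-90 -206.2
turn about tool y, units(6deg): 4.77 then shift units(30mm): [-0.605  2.596  2.414] mm [-18.2  77.9  72.4] q [ 0.36  0.1   1.81 -0.    1.24  0.34]
```

```bash
python3 -m inch '[[[0,0,0,0,0.8,0],[0,0,0,0,0.8,0],[0,0,0,0,0.8,0],[0,0,0,0,0.8,0],[0,0,0,0,0.8,0],[-0.2,0.5,0.6,0,0.77,0],[-0.2,0.5,0.6,0,0,0],[-0.2,0.5,0.6,0,0,0],[0,0.5,0.6,0,0,0],[0,0.5,0,0,0,0],[0,0,0,0,0,0],[0,0,0,0,0,0]]]';  python3 -c "
from h import *
rep(); grab('wrist','w7'); crop('w7','w7c',180,180,460,340,2.8)"
```

```text
time: 10.3
eef_pos: [492.1, 335.7, 72.5]
orientation: [-0.686, 0.688, -0.167, 0.166]
ft_force: [0.3, 0.2, 0.2]
width: 87.0
t 10.3 pos [492.1 335.7  72.5] xang -27.23 down [-0.003 -0.002 -1.   ] F [0.3 0.2 0.2] w 87.0
```

View pics/w7c.png

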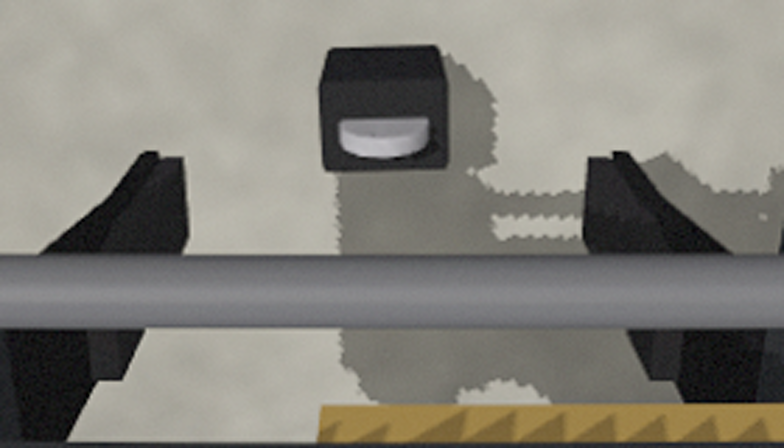

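```bash
python3 -c "
from h import *
c,a=plug('w7',2.8,[180,180],[(321,80),(446,77),(447,167),(325,171)])
plan([*c,20],a); _,p=load('w7'); print(w2p(p,[492.1,335.7,72.5]), w2p(p,[492.1,335.7,36]))"
```

```text
centre [493.5 337.4] x-ang -25.4 lens [32.5 25.4] y-ang-90 -205.7
turn about tool y, units(6deg): -0.3 then shift units(30mm): [0.005 1.792 0.047] mm [ 0.1 53.8  1.4] q [ 0.47  0.3   1.72 -0.    1.12  0.94]
[[316.5107454  248.84937155]] [[316.72262057 227.20122398]]
```

```bash
python3 -m inch '[[[0,0.5,0.05,0,-0.2,0],[0,0.5,0,0,0,0],[0,0.5,0,0,0,0],[0,0.3,0,0,0,0],[0,0,0,0,0,0],[0,0,0,0,0,0]]]'; python3 -m inch '[[[0,0,0,0,0,0],[0,0,0,0,0,0],[0,0,0,0,0,0],[0,0,0,0,0,0],[0,0,0,0,0,0],[0,0,0,0,0,0],[0,0,0,0,0,0]]]' 255 20;  python3 -c "
from h import *
rep(); grab('wrist','w8'); crop('w8','w8c',180,180,460,340,2.8)"
```

```text
time: 10.85
eef_pos: [493.7, 338.5, 20.3]
orientation: [0.689, -0.689, 0.159, -0.159]
ft_force: [-0.4, -0.0, -0.3]
width: 87.4
time: 11.43
eef_pos: [493.4, 339.0, 19.8]
orientation: [0.689, -0.689, 0.159, -0.159]
ft_force: [0.2, 0.0, 0.0]
width: 48.4
t 11.43 pos [493.4 339.   19.8] xang -25.95 down [ 0.  0. -1.] F [0.2 0.  0. ] w 48.4
```

View pics/w8c.png

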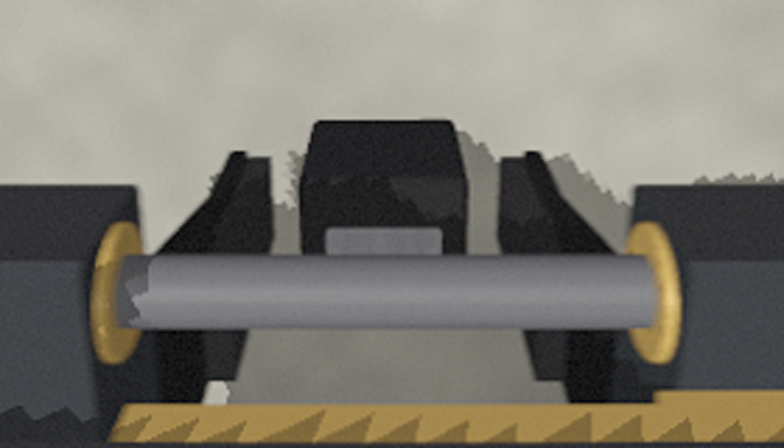

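```bash
python3 -m inch '[[[0,0,0,0,0,0],[0,0,0,0,0,0],[0,0,0,0,0,0],[0,0,0,0,0,0],[0,0,0,0,0,0],[0,0,0,0,0,0]]]';  python3 -c "
from h import *
rep(); grab('wrist','w9'); crop('w9','w9c',180,180,460,340,2.8)"
```

```text
time: 11.98
eef_pos: [493.4, 338.9, 19.7]
orientation: [-0.689, 0.689, -0.159, 0.159]
ft_force: [0.3, -0.1, 1.0]
width: 33.9
t 11.98 pos [493.4 338.9  19.7] xang -25.95 down [-0. -0. -1.] F [ 0.3 -0.1  1. ] w 33.9
```

View pics/w9c.png

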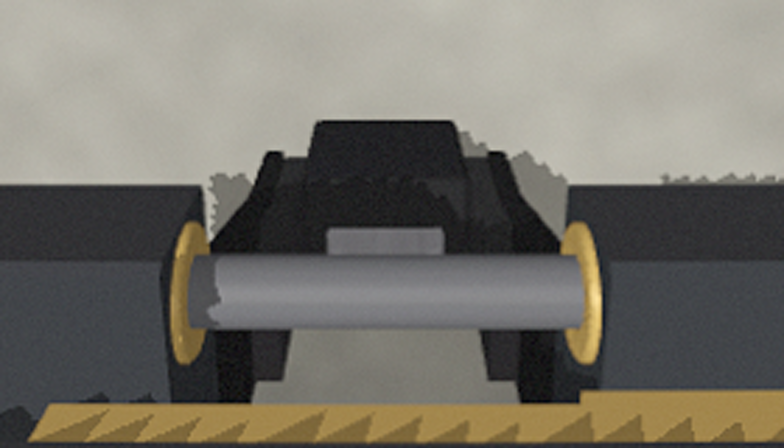

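```bash
python3 -c "
from h import *
_,p=load('w9'); s=st(); M=rot(s).as_matrix()
for uv,z in [((319,121),0),((455,121),0),((384,121),0),((384,180),36)]:
  W=p2w(p,[np.array(uv)/2.8+180],z)[0]; print(np.round(M.T@(W-s['eef_pos']),1))"
```

```text
[-15.2  19.7   9.5]
[17.6 19.7  9.5]
[ 0.5 19.7  9.5]
[  0.5 -16.3  10.5]
```

```bash
python3 -m inch '[[[0,-0.5,0,0,0,0],[0,-0.8,0,0,0,0],[0,-0.9,0,0,0,0],[0,-0.9,0,0,0,0],[0,-0.6,0,0,-0.8,0],[0,0,0,0,-0.8,0],[0,0,0,0,-0.8,0],[0,0,0,0,-0.8,0],[0,0,0,0,-0.8,0],[0,0,0,0,-0.57,0],[0,0,0,0,0,0]]]';  python3 -c "
from h import *
rep(); plan([645,-17,130],0.0257)"
```

```text
time: 12.95
eef_pos: [493.3, 338.8, 130.5]
orientation: [-0.707, 0.707, 0.01, -0.01]
ft_force: [0.0, 0.4, -0.4]
width: 33.8
t 12.95 pos [493.3 338.8 130.5] xang 1.58 down [-0. -0. -1.] F [ 0.   0.4 -0.4] w 33.8
turn about tool y, units(6deg): 0.02 then shift units(30mm): [  4.751   0.019 -11.985] mm [ 142.5    0.6 -359.6] q [ 0.47  0.24  1.68 -0.    1.22  0.44]
```

```bash
python3 -m inch '[[[0.4,0,-1,0,0,0],[0.4,0,-1,0,0,0],[0.4,0,-1,0,0,0],[0.4,0,-1,0,0,0],[0.4,0,-1,0,0,0],[0.4,0,-1,0,0,0],[0.4,0,-1,0,0,0],[0.4,0,-1,0,0,0],[0.4,0,-1,0,0,0],[0.4,0,-1,0,0,0],[0.4,0,-1,0,0,0],[0.35,0,-1,0,0,0]]]'; python3 -m inch '[[[0,0,0,0,0,0],[0,0,0,0,0,0],[0,0,0,0,0,0]]]';  python3 -c "
from h import *
rep(); grab('wrist','w10'); plan([645,-17,130],0.0257);crop('w10','w10c',200,60,500,260,2.6)"
```

```text
time: 13.95
eef_pos: [645.5, -18.9, 130.6]
orientation: [0.707, -0.707, -0.008, 0.008]
ft_force: [0.4, -0.0, -0.7]
width: 33.7
time: 14.2
eef_pos: [644.6, -17.1, 130.3]
orientation: [0.707, -0.707, -0.008, 0.009]
ft_force: [0.3, 0.3, -0.7]
width: 33.6
t 14.2 pos [644.6 -17.1 130.3] xang 1.36 down [-0.001  0.001 -1.   ] F [ 0.3  0.3 -0.7] w 33.6
turn about tool y, units(6deg): -0.01 then shift units(30mm): [ 0.015  0.012 -0.018] mm [ 0.4  0.4 -0.6] q [-0.15  0.34  1.55  0.    1.24 -0.17]
```

View pics/w10c.png

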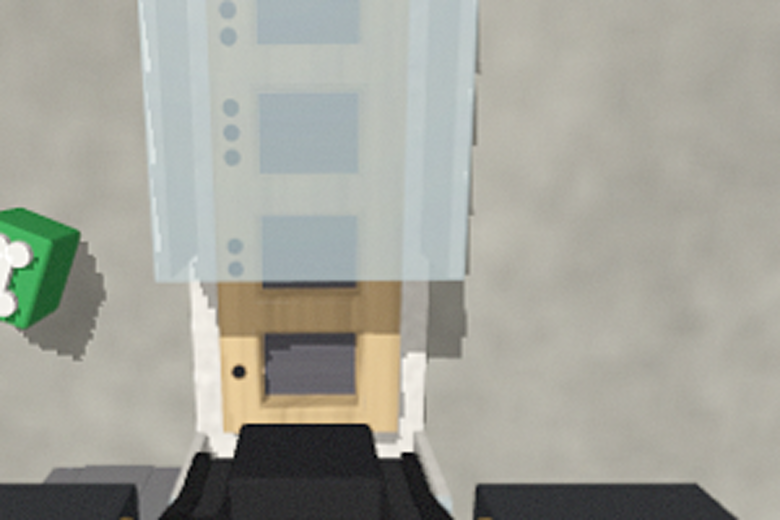

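```bash
python3 -c "
from h import *
crop('w10','w10d',270,160,370,240,7)"
```

```text
(no output)
```

View pics/w10d.png

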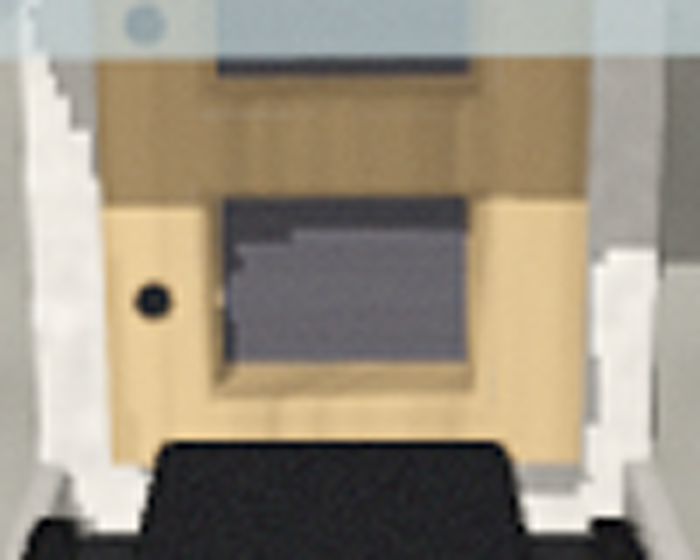

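```bash
cat > rel.py <<'E'
from h import *
import sys
def rel(fn,sc,off,mouth,plugedge,zb):
    _,p=load(fn); T=p["world_from_camera"]; s=st(); M=rot(s).as_matrix()
    f=lambda uv,z: (p2w(p,np.array(uv,float)/sc+off,z)-s["eef_pos"])@M
    m=f(mouth,26); e=f(plugedge,zb); print("mouth(tool)",np.round(m[:,[0,2]],1).tolist()); print("plug edge",np.round(e[:,[0,2]],1).tolist())
    mc=m.mean(0); pc=e.mean(0); pc[2]-=13
    ang=np.degrees(np.arctan2(*(m[1]-m[0])[[2,0]])),np.degrees(np.arctan2(*(e[1]-e[0])[[2,0]]))
    print("bay centre",np.round(mc,1),"plug centre",np.round(pc,1),"diff x,z",np.round((mc-pc)[[0,2]],1),"ang",ang)
E
python3 -c "
from rel import *
rel('w10',7,[270,160],[(210,195),(478,195),(474,391),(212,391)],[(160,443),(513,443)],110.6)"
```

```text
mouth(tool) [[-15.9, 12.9], [20.4, 12.8], [20.4, -15.3], [-16.2, -15.2]]
plug edge [[-16.0, 8.6], [18.0, 8.6]]
bay centre [  2.2 104.4  -1.2] plug centre [ 1.  19.8 -4.4] diff x,z [1.2 3.2] ang (np.float64(-0.049601514742489194), np.float64(-0.03968147681161586))
```

```bash
python3 -m inch '[[[0.04,0.4,0.11,0,0,0],[0,0.6,0,0,0,0],[0,0.6,0,0,0,0],[0,0.5,0,0,0,0],[0,0.4,0,0,0,0],[0,0,0,0,0,0],[0,0,0,0,0,0],[0,0,0,0,0,0]]]';  python3 -c "
from h import *
rep(); grab('wrist','w11'); crop('w11','w11c',250,160,390,260,5.5)"
```

```text
time: 14.92
eef_pos: [646.8, -13.6, 56.5]
orientation: [-0.707, 0.707, 0.01, -0.009]
ft_force: [-0.2, -0.6, -0.4]
width: 33.7
t 14.92 pos [646.8 -13.6  56.5] xang 1.49 down [ 0.001 -0.    -1.   ] F [-0.2 -0.6 -0.4] w 33.7
```

View pics/w11c.png

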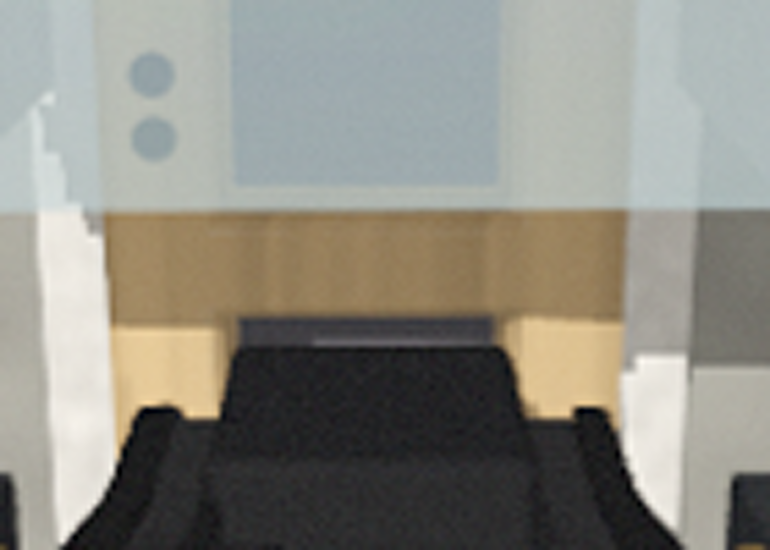

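```bash
python3 -c "
from h import *
_,p=load('w11'); s=st(); M=rot(s).as_matrix()
f=lambda uv,z: np.round((p2w(p,np.array(uv,float)/5.5+[250,160],z)-s['eef_pos'])@M,1)[:,[0,2]].tolist()
print(f([(224,317),(512,317)],26), f([(233,347),(506,347)],36.8), f([(110,320),(624,320)],26))"
```

```text
[[-18.9, 9.8], [18.3, 9.8]] [[-16.8, 9.7], [16.6, 9.7]] [[-33.6, 9.3], [32.7, 9.3]]
```

```bash
python3 -m inch '[[[-0.01,0.1,-0.02,0,0,0],[0,0.1,0,0,0,0],[0,0.1,0,0,0,0],[0,0.07,0,0,0,0],[0,0.07,0,0,0,0],[0,0,0,0,0,0]]]'; python3 -m inch '[[[0,0.06,0,0,0,0],[0,0.06,0,0,0,0],[0,0,0,0,0,0]]]'
```

```text
time: 15.47
eef_pos: [645.5, -14.7, 41.8]
orientation: [0.707, -0.707, -0.009, 0.009]
ft_force: [-0.5, -0.3, -1.8]
width: 33.7
time: 15.72
eef_pos: [645.7, -14.7, 38.5]
orientation: [-0.707, 0.707, 0.009, -0.009]
ft_force: [-0.0, -0.5, -1.0]
width: 33.8
```

```bash
python3 -m inch '[[[0,0.07,0,0,0,0],[0,0.07,0,0,0,0],[0,0.05,0,0,0,0],[0,0,0,0,0,0]]]'; python3 -m inch '[[[0,0.05,0,0,0,0],[0,0,0,0,0,0]]]'
```

```text
time: 16.05
eef_pos: [645.6, -14.7, 32.7]
orientation: [-0.707, 0.707, 0.009, -0.009]
ft_force: [-0.3, -1.0, -0.9]
width: 33.6
time: 16.22
eef_pos: [646.0, -14.7, 31.8]
orientation: [-0.707, 0.707, 0.009, -0.009]
ft_force: [0.8, 0.1, 0.1]
width: 33.4
```

```bash
python3 -m inch '[[[0,0.03,0,0,0,0],[0,0,0,0,0,0]]]'; python3 -m inch '[[[0,0,0,0,0,0],[0,0,0,0,0,0],[0,0,0,0,0,0],[0,0,0,0,0,0],[0,0,0,0,0,0]]]' 0;  python3 -m inch '[[[0,-0.5,0,0,0,0],[0,-0.9,0,0,0,0],[0,-0.9,0,0,0,0],[0,-0.9,0,0,0,0],[0,0,0,0,0,0],[0,0,0,0,0,0]]]'; python3 -c "
from h import *
rep(); grab('wrist','w12'); crop('w12','w12c',200,60,500,260,2.6)"
```

```text
time: 16.38
eef_pos: [646.1, -14.7, 31.7]
orientation: [-0.707, 0.707, 0.009, -0.009]
ft_force: [-1.4, -0.4, 5.2]
width: 34.0
time: 16.8
eef_pos: [645.8, -14.6, 30.6]
orientation: [0.707, -0.707, -0.009, 0.009]
ft_force: [0.3, 0.8, 0.1]
width: 59.4
time: 17.3
eef_pos: [648.0, -14.9, 130.8]
orientation: [-0.707, 0.707, 0.011, -0.007]
ft_force: [0.2, 1.1, -0.0]
width: 86.5
t 17.3 pos [648.  -14.9 130.8] xang 1.47 down [ 0.006 -0.001 -1.   ] F [ 0.2  1.1 -0. ] w 86.5
```

View pics/w12c.png

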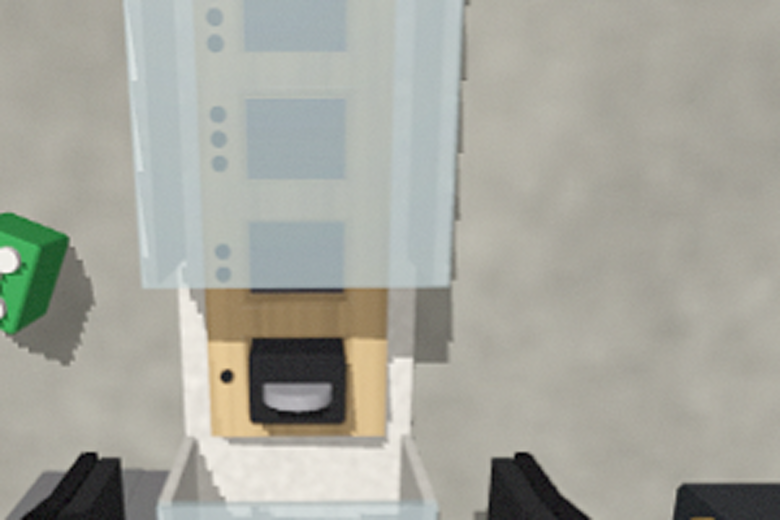

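```bash
python3 -c "
from tray import *
fit('w12',2.6,[200,60],[(143,288,-46,36,70),(449,288,46,36,70),(159,507,-46,-36,70),(439,507,46,-36,70)],[(211,437,-33,36,26),(387,437,33,36,26)],62)"
```

```text
keeper [ 6.464861e+02 -1.356730e+01  2.570000e-02] tray 65.0
[[0.5, 0.4], [0.4, 0.3], [-0.5, -0.2], [-0.4, -0.5], [0.3, 0.0], [-0.9, -0.1]]
```

```bash
python3 -c "
from h import *
plan([571.5,-91,100],0.0257)"
```

```text
turn about tool y, units(6deg): -0.0 then shift units(30mm): [-2.568  0.944 -2.479] mm [-77.   28.3 -74.4] q [-0.14  0.35  1.55 -0.    1.24 -0.17]
```

```bash
python3 -m inch '[[[-0.6,0,-0.6,0,0,0],[-0.6,0,-0.6,0,0,0],[-0.6,0,-0.6,0,0,0],[-0.6,0,-0.6,0,0,0],[-0.17,0.3,-0.08,0,0,0],[0,0.4,0,0,0,0],[0,0.2,0,0,0,0],[0,0,0,0,0,0],[0,0,0,0,0,0],[0,0,0,0,0,0],[0,0,0,0,0,0],[0,0,0,0,0,0]]]' 255; python3 -m inch '[[[0,0.4,0,0,0,0],[0,0.3,0,0,0,0],[0,0.1,0,0,0,0],[0,0,0,0,0,0]]]'
```

```text
time: 18.35
eef_pos: [571.4, -90.6, 100.3]
orientation: [-0.707, 0.707, 0.01, -0.009]
ft_force: [-0.3, 0.4, -0.4]
width: 14.9
time: 18.68
eef_pos: [569.2, -90.5, 73.7]
orientation: [0.707, -0.707, -0.008, 0.01]
ft_force: [-0.3, -0.6, -0.5]
width: 0.4
```

```bash
python3 -m inch '[[[0.03,0.1,0,0,0,0],[0.02,0.08,0,0,0,0],[0,0.05,0,0,0,0],[0,0,0,0,0,0]]]'
```

```text
time: 19.02
eef_pos: [572.4, -91.0, 68.9]
orientation: [-0.707, 0.707, 0.009, -0.009]
ft_force: [0.2, -1.1, 0.5]
width: 0.5
```

```bash
python3 -m inch '[[[0,0.05,0,0,0,0],[0,0.02,0,0,0,0],[0,0,0,0,0,0]]]'
```

```text
time: 19.27
eef_pos: [572.7, -90.7, 68.0]
orientation: [0.707, -0.707, -0.009, 0.009]
ft_force: [-2.7, 2.1, 6.6]
width: 0.6
```

```bash
python3 -m inch '[[[0,0,-0.1,0,0,0],[0,0,-0.12,0,0,0],[0,0,-0.12,0,0,0],[0,0,-0.12,0,0,0],[0,0,-0.12,0,0,0],[0,0,-0.12,0,0,0],[0,0,-0.12,0,0,0],[0,0,-0.12,0,0,0],[0,0,-0.12,0,0,0],[0,0,-0.12,0,0,0],[0,0,-0.09,0,0,0],[0,0,0,0,0,0]]]'; python3 -c "
from h import *
rep(); grab('wrist','w13'); crop('w13','w13c',280,0,560,250,2.5)"
```

```text
time: 20.27
eef_pos: [573.8, -129.9, 67.6]
orientation: [-0.707, 0.707, 0.009, -0.008]
ft_force: [-0.4, -2.2, 4.3]
width: 0.5
t 20.27 pos [ 573.8 -129.9   67.6] xang 1.44 down [ 0.002 -0.001 -1.   ] F [-0.4 -2.2  4.3] w 0.5
```

View pics/w13c.png

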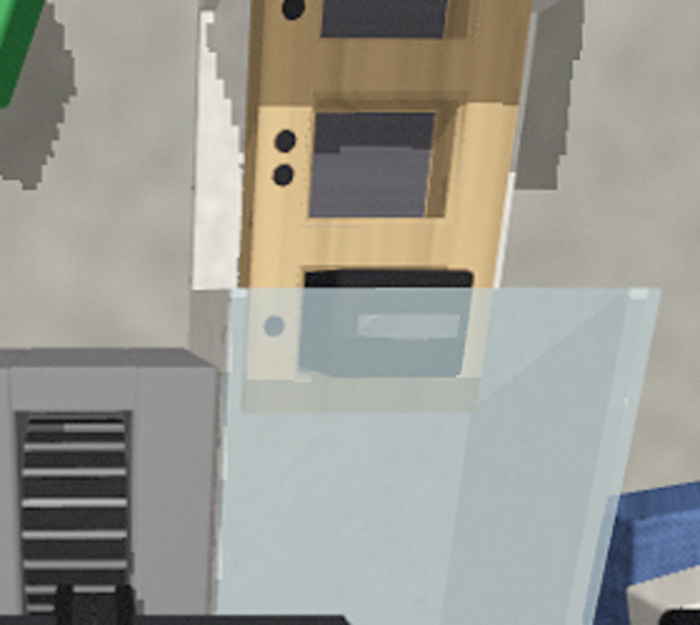

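```bash
python3 -c "
from tray import *
fit('w13',2.5,[280,0],[(231,290,-46,-36,70),(660,289,46,-36,70)],[(309,217,-18.25,87.75,26),(445,217,18.25,87.75,26),(243,378,-33,36,26),(480,380,33,36,26)],100,k0=(646.5,-13.6,.0257),prior=(1,1,.001))
plan([446,0,150])"
```

```text
keeper [ 6.468198e+02 -1.321620e+01  2.590000e-02] tray 101.2
[[0.4, -0.5], [-0.9, 0.6], [0.6, -6.5], [1.3, -6.3], [0.2, 7.7], [-1.9, 7.0]]
turn about tool y, units(6deg): -0.0 then shift units(30mm): [-4.146 -2.76   4.431] mm [-124.4  -82.8  132.9] q [-0.36  0.29  1.75 -0.    1.1  -0.38]
```

```bash
python3 -c "
from tray import *
fit('w13',2.5,[280,0],[(231,290,-46,-36,70),(660,289,46,-36,70)],[(309,217,-18.25,87.75,26),(445,217,18.25,87.75,26),(243,412,-33,36,26),(476,412,33,36,26)],100,k0=(646.5,-13.6,.0257),prior=(1,1,.001))
"
```

```text
keeper [ 6.468995e+02 -1.322200e+01  2.590000e-02] tray 105.3
[[0.5, -0.5], [-0.8, 0.6], [0.3, 0.0], [0.6, 0.3], [0.0, -0.2], [-1.0, -0.1]]
```

```bash
python3 -m inch '[[[0,-0.9,0,0,0,0],[0,-0.9,0,0,0,0],[0,-0.9,0,0,0,0],[-0.7,0,0.7,0,0,0],[-0.7,0,0.7,0,0,0],[-0.7,0,0.8,0,0,0],[-0.7,0,0.8,0,0,0],[-0.7,0,0.8,0,0,0],[-0.5,0,0.6,0,0,0],[0,0,0,0,0,0],[0,0,0,0,0,0]]]' 0; python3 -c "
from h import *
rep(); grab('wrist','w14')"
```

```text
time: 21.23
eef_pos: [449.3, 0.9, 147.6]
orientation: [0.707, -0.707, -0.01, 0.01]
ft_force: [0.5, -0.9, -0.1]
width: 66.0
t 21.23 pos [449.3   0.9 147.6] xang 1.58 down [ 0.  0. -1.] F [ 0.5 -0.9 -0.1] w 66.0
```

View pics/w14.png

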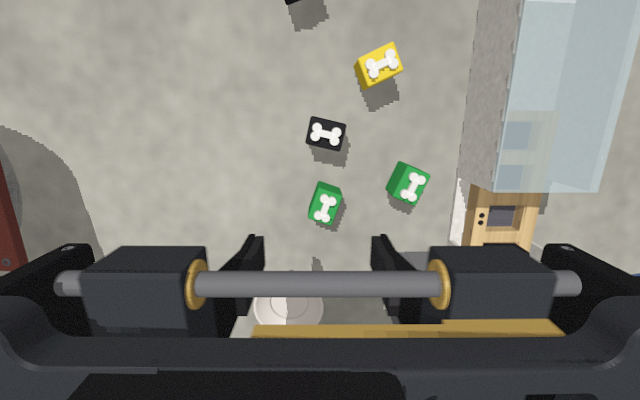

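```bash
python3 -c "
from h import *
crop('w14','w14c',290,95,370,175,7)"
```

```text
(no output)
```

View pics/w14c.png

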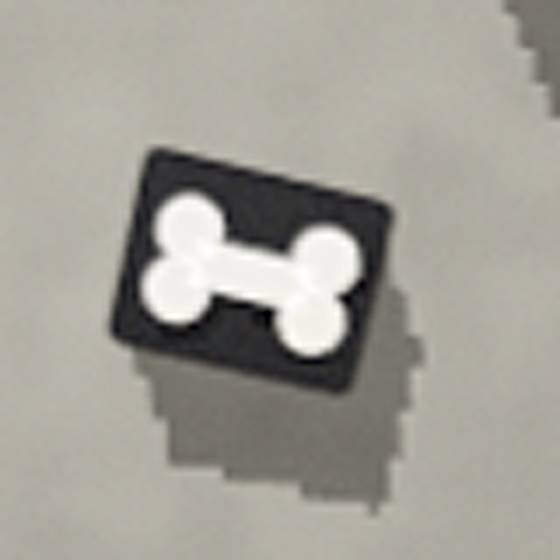

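```bash
python3 -c "
from h import *
c,a=plug('w14',7,[290,95],[(148,146),(395,208),(350,395),(108,336)])
plan([*c,70],a)"
```

```text
centre [455.8  64.1] x-ang -11.9 lens [33.3 24.9] y-ang-90 -191.0
turn about tool y, units(6deg): 2.24 then shift units(30mm): [-0.257  2.595  2.127] mm [-7.7 77.9 63.8] q [-0.18 -0.14  2.04 -0.    1.24 -0.2 ]
```

```bash
python3 -m inch '[[[0,0,0.5,0,0.75,0],[0,0,0.5,0,0.75,0],[-0.1,0.5,0.4,0,0.7,0],[-0.1,0.6,0.4,0,0,0],[-0.05,0.6,0.25,0,0,0],[0,0.6,0,0,0,0],[0,0.3,0,0,0,0],[0,0,0,0,0,0],[0,0,0,0,0,0],[0,0,0,0,0,0]]]';  python3 -c "
from h import *
rep(); grab('wrist','w15'); crop('w15','w15c',180,180,460,340,2.8);plan([455.8,64.1,19],np.radians(-11.6))"
```

```text
time: 22.12
eef_pos: [449.6, 61.6, 70.8]
orientation: [0.703, -0.703, 0.072, -0.073]
ft_force: [0.6, 1.0, -0.4]
width: 86.9
t 22.12 pos [449.6  61.6  70.8] xang -11.79 down [ 0.001 -0.    -1.   ] F [ 0.6  1.  -0.4] w 86.9
turn about tool y, units(6deg): -0.03 then shift units(30mm): [0.178 1.735 0.119] mm [ 5.3 52.1  3.6] q [-0.04 -0.02  2.09 -0.    1.07  0.17]
```

View pics/w15c.png

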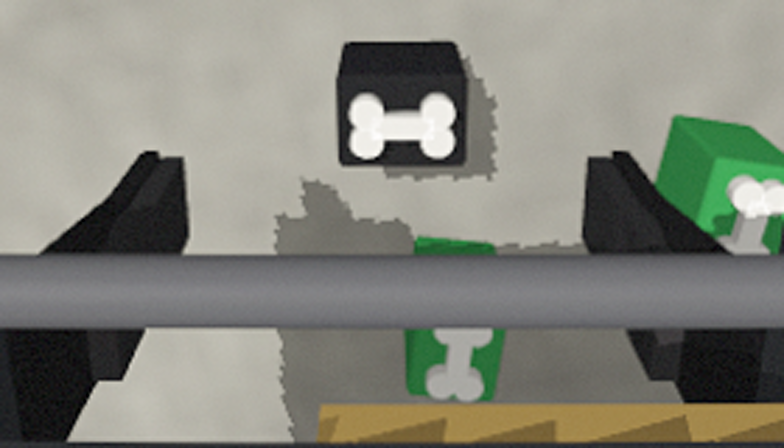

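```bash
python3 -m inch '[[[0.1,0.3,0.12,0,0,0],[0.08,0.4,0,0,0,0],[0,0.5,0,0,0,0],[0,0.4,0,0,0,0],[0,0.13,0,0,0,0],[0,0,0,0,0,0]]]'; python3 -m inch '[[[0,0,0,0,0,0],[0,0,0,0,0,0],[0,0,0,0,0,0],[0,0,0,0,0,0],[0,0,0,0,0,0],[0,0,0,0,0,0],[0,0,0,0,0,0],[0,0,0,0,0,0],[0,0,0,0,0,0],[0,0,0,0,0,0],[0,0,0,0,0,0],[0,0,0,0,0,0]]]' 255 20;  python3 -c "
from h import *
rep(); grab('wrist','w16'); crop('w16','w16c',180,180,460,340,2.8)"
```

```text
time: 22.67
eef_pos: [454.3, 64.4, 17.8]
orientation: [-0.703, 0.703, -0.073, 0.072]
ft_force: [-0.6, -0.4, -0.6]
width: 87.2
time: 23.67
eef_pos: [454.4, 64.6, 17.9]
orientation: [-0.703, 0.703, -0.072, 0.072]
ft_force: [-0.9, 0.1, 0.2]
width: 33.6
t 23.67 pos [454.4  64.6  17.9] xang -11.74 down [-0.  0. -1.] F [-0.9  0.1  0.2] w 33.6
```

View pics/w16c.png

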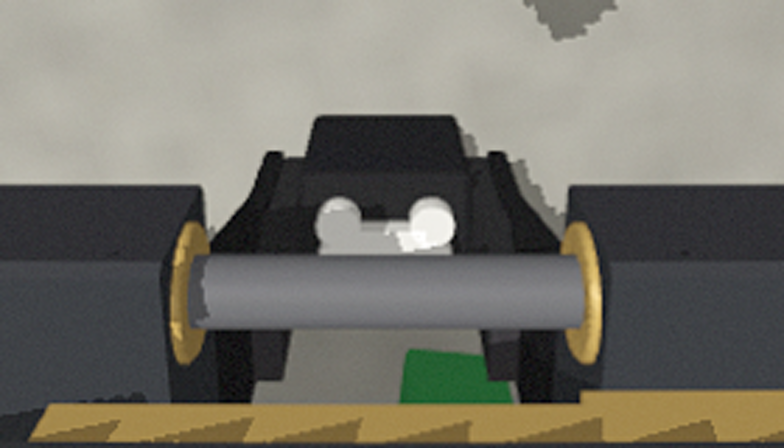

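```bash
python3 -m inch '[[[0,-0.5,0,0,0,0],[0,-0.8,0,0,0,0],[0,-0.9,0,0,0,0],[0,-0.9,0,0,0,0],[0,-0.65,0,0,-0.7,0],[0,0,0,0,-0.8,0],[0,0,0,0,-0.7,0],[0,0,0,0,0,0],[0,0,0,0,0,0]]]';  python3 -c "
from h import *
rep(); plan([646.5,-17,131],0.0257)"
```

```text
time: 24.47
eef_pos: [454.2, 64.6, 130.2]
orientation: [0.707, -0.707, -0.008, 0.008]
ft_force: [-0.3, 0.4, -1.5]
width: 34.0
t 24.47 pos [454.2  64.6 130.2] xang 1.33 down [-0.  0. -1.] F [-0.3  0.4 -1.5] w 34.0
turn about tool y, units(6deg): -0.02 then shift units(30mm): [ 6.338 -0.029 -2.884] mm [190.1  -0.9 -86.5] q [-0.03 -0.09  2.04  0.    1.2  -0.05]
```

```bash
python3 -m inch '[[[0.7,0,-0.3,0,-0.02,0],[0.7,0,-0.3,0,0,0],[0.7,0,-0.3,0,0,0],[0.7,0,-0.3,0,0,0],[0.7,0,-0.3,0,0,0],[0.7,0,-0.3,0,0,0],[0.7,0,-0.3,0,0,0],[0.7,0,-0.3,0,0,0],[0.7,0,-0.38,0,0,0],[0.04,0,-0.1,0,0,0],[0,0,0,0,0,0],[0,0,0,0,0,0]]]'; python3 -m inch '[[[0,0,0,0,0,0]]]';  python3 -c "
from h import *
rep(); grab('wrist','w17');crop('w17','w17d',270,160,370,240,7);crop('w17','w17c',200,60,500,260,2.6)"
```

```text
time: 25.47
eef_pos: [645.9, -16.4, 129.3]
orientation: [0.707, -0.707, -0.008, 0.01]
ft_force: [0.0, -0.4, -0.9]
width: 34.1
time: 25.55
eef_pos: [645.7, -16.0, 129.8]
orientation: [0.707, -0.707, -0.009, 0.01]
ft_force: [0.6, -0.3, -0.7]
width: 33.8
t 25.55 pos [645.7 -16.  129.8] xang 1.56 down [-0.002  0.    -1.   ] F [ 0.6 -0.3 -0.7] w 33.8
```

View pics/w17d.png

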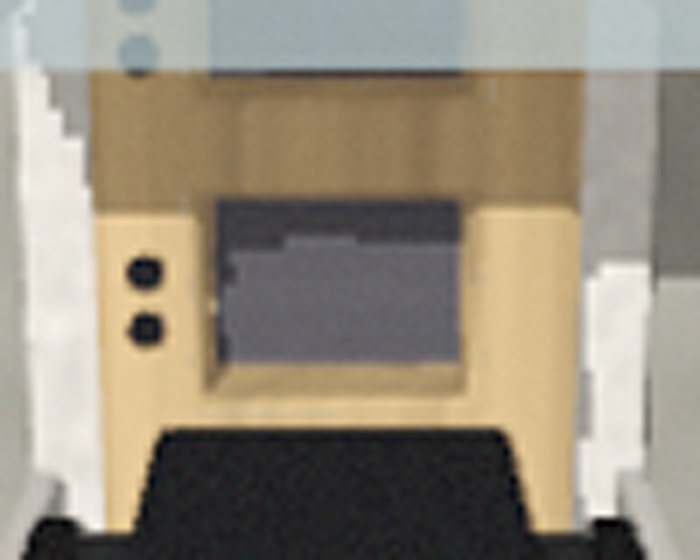

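View pics/w17c.png

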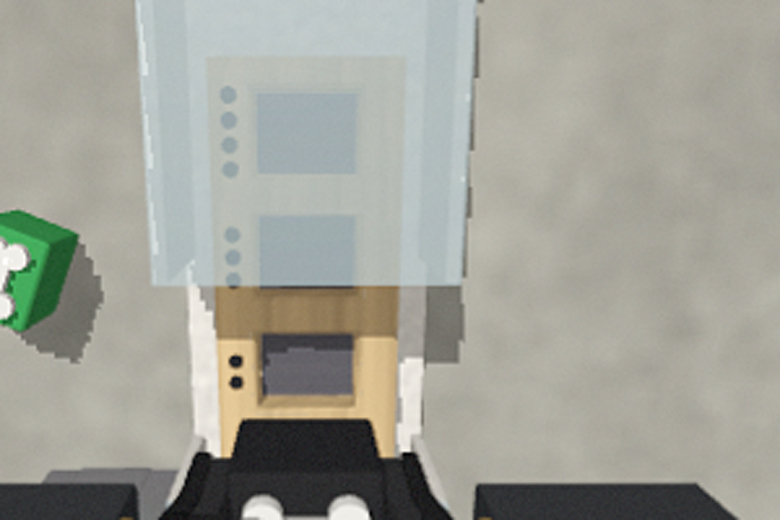

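```bash
python3 -c "
from rel import *
rel('w17',7,[270,160],[(203,198),(470,198),(466,394),(205,394)],[(160,430),(511,430)],111.9)"
```

```text
mouth(tool) [[-17.1, 13.2], [19.0, 13.2], [19.0, -14.9], [-17.4, -14.9]]
plug edge [[-16.0, 11.2], [17.4, 11.2]]
bay centre [  0.9 104.1  -0.9] plug centre [ 0.7 18.2 -1.8] diff x,z [0.2 0.9] ang (np.float64(0.017796302605638168), np.float64(0.032791724465779375))
```

```bash
python3 -m inch '[[[0,0.4,0.015,0,0,0],[0,0.6,0,0,0,0],[0,0.6,0,0,0,0],[0,0.5,0,0,0,0],[0,0.4,0,0,0,0],[0,0.15,0,0,0,0],[0,0,0,0,0,0],[0,0,0,0,0,0],[0,0,0,0,0,0]]]';  python3 -c "
from h import *
rep(); grab('wrist','w18'); crop('w18','w18c',250,160,390,260,5.5)"
```

```text
time: 26.35
eef_pos: [647.8, -16.2, 52.2]
orientation: [-0.707, 0.707, 0.01, -0.009]
ft_force: [-0.3, -0.2, -1.3]
width: 33.8
t 26.35 pos [647.8 -16.2  52.2] xang 1.59 down [ 0.002 -0.    -1.   ] F [-0.3 -0.2 -1.3] w 33.8
```

View pics/w18c.png

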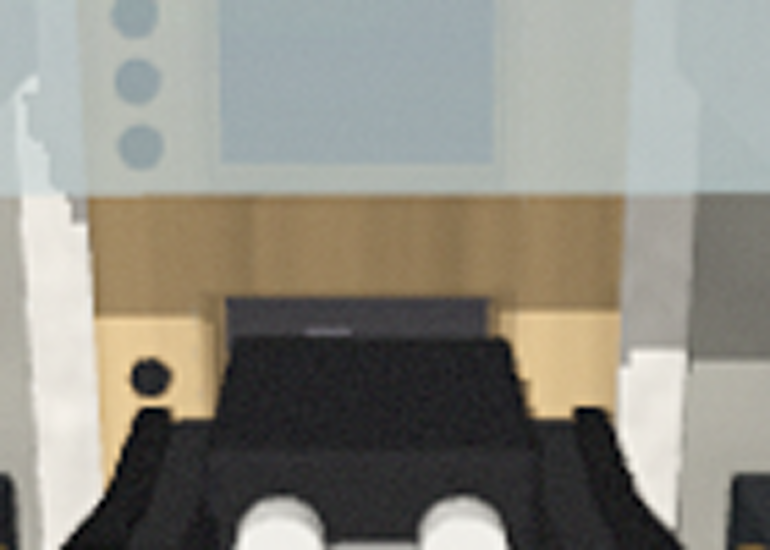

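```bash
python3 -m inch '[[[0,0,0,0,0,0],[0,0,0,0,0,0],[0,0,0,0,0,0]]]'; python3 -c "
from h import *
rep(); grab('wrist','w19'); crop('w19','w19c',250,160,390,260,5.5)"
```

```text
time: 26.65
eef_pos: [647.3, -16.2, 51.5]
orientation: [-0.707, 0.707, 0.01, -0.009]
ft_force: [0.3, 0.6, -1.0]
width: 33.6
t 26.65 pos [647.3 -16.2  51.5] xang 1.58 down [ 0.001 -0.    -1.   ] F [ 0.3  0.6 -1. ] w 33.6
```

View pics/w19c.png

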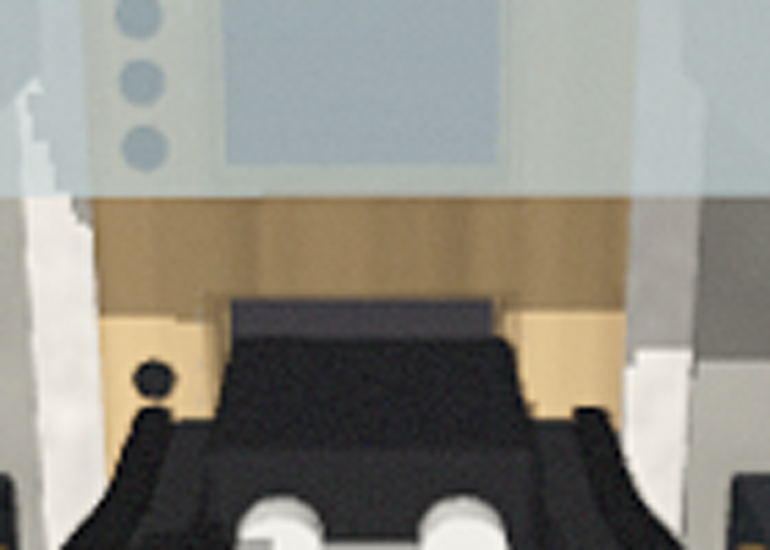

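```bash
cat >> rel.py <<'E'
def low(fn,sc,off,mouth,plugedge,zb,tray=None):
    _,p=load(fn); s=st(); M=rot(s).as_matrix()
    f=lambda uv,z: (p2w(p,np.array(uv,float)/sc+off,z)-s['eef_pos'])@M
    m=f(mouth,26).mean(0); e=f(plugedge,zb).mean(0); print("mouth",np.round(m[[0,2]],1),"plug",np.round(e[[0,2]],1),"shift plug by x,z",np.round([m[0]-e[0],m[2]-1.25-e[2]],1), "tray x", None if tray is None else np.round(f(tray,26).mean(0)[0],1))
E
python3 -c "
from rel import *
low('w19',5.5,[250,160],[(216,300),(508,300)],[(232,338),(513,338)],33.6,[(99,312),(628,312)])"
```

```text
mouth [-0.5 13.5] plug [ 0.8 11.2] shift plug by x,z [-1.3  1. ] tray x -0.3
```

```bash
python3 -m inch '[[[-0.03,0,0.025,0,0,0],[0,0.0,0,0,0,0],[0,0,0,0,0,0],[0,0,0,0,0,0]]]'; python3 -c "
from h import *
rep(); grab('wrist','w20'); crop('w20','w20c',250,160,390,260,5.5)"
```

```text
time: 27.03
eef_pos: [646.0, -15.4, 50.9]
orientation: [-0.707, 0.707, 0.01, -0.01]
ft_force: [-0.2, 0.4, -0.6]
width: 34.0
t 27.03 pos [646.  -15.4  50.9] xang 1.59 down [-0. -0. -1.] F [-0.2  0.4 -0.6] w 34.0
```

View pics/w20c.png

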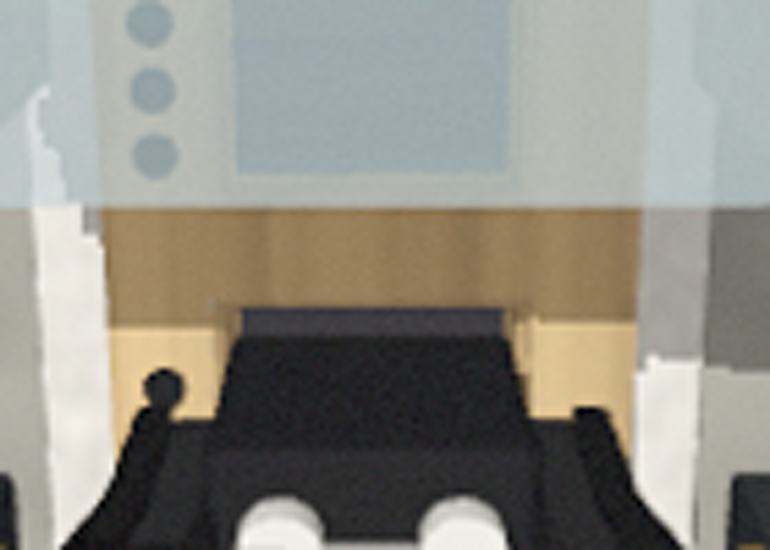

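```bash
python3 -c "
from rel import *
low('w20',5.5,[250,160],[(226,310),(520,310)],[(234,336),(511,336)],33.0,[(109,322),(640,322)])"; python3 -m inch '[[[0,0.1,0,0,0,0],[0,0.1,0,0,0,0],[0,0.08,0,0,0,0],[0,0,0,0,0,0]]]'
```

```text
mouth [ 0.8 12.4] plug [ 0.7 11.5] shift plug by x,z [ 0.1 -0.3] tray x 1.0
time: 27.42
eef_pos: [645.4, -15.3, 41.5]
orientation: [0.707, -0.707, -0.009, 0.01]
ft_force: [-0.1, 1.2, -0.1]
width: 33.5
```

Bottom at 23.6, inside the bay already; continuing down.

```bash
python3 -m inch '[[[0,0.1,0,0,0,0],[0,0.1,0,0,0,0],[0,0.1,0,0,0,0],[0,0.04,0,0,0,0],[0,0,0,0,0,0]]]'; python3 -m inch '[[[0,0.04,0,0,0,0],[0,0,0,0,0,0]]]'
```

```text
time: 27.83
eef_pos: [645.6, -15.3, 31.7]
orientation: [0.707, -0.707, -0.009, 0.01]
ft_force: [-0.1, -0.3, -1.4]
width: 33.8
time: 28.0
eef_pos: [646.0, -15.4, 31.0]
orientation: [0.707, -0.707, -0.01, 0.01]
ft_force: [0.2, -0.1, -0.2]
width: 34.0
```

```bash
python3 -m inch '[[[0,0.05,0,0,0,0],[0,0,0,0,0,0]]]'
```

```text
time: 28.17
eef_pos: [646.4, -15.5, 30.0]
orientation: [-0.707, 0.707, 0.01, -0.009]
ft_force: [0.1, -0.3, -1.0]
width: 34.1
```

```bash
python3 -m inch '[[[0,0.04,0,0,0,0],[0,0,0,0,0,0]]]'
```

```text
time: 28.33
eef_pos: [646.5, -15.5, 29.9]
orientation: [-0.707, 0.707, 0.01, -0.01]
ft_force: [-4.1, 0.1, 7.6]
width: 33.7
```

Floor felt (7.6 N). Release and look.

```bash
python3 -m inch '[[[0,0,0,0,0,0],[0,0,0,0,0,0],[0,0,0,0,0,0],[0,0,0,0,0,0],[0,0,0,0,0,0]]]' 0;  python3 -m inch '[[[0,-0.5,0,0,0,0],[0,-0.9,0,0,0,0],[0,-0.9,0,0,0,0],[0,-0.9,0,0,0,0],[0,0,0,0,0,0],[0,0,0,0,0,0]]]'; python3 -c "
from h import *
rep(); grab('wrist','w21'); crop('w21','w21c',200,60,500,260,2.6);plan([571.5,-91,100],0.0257)"
```

```text
time: 28.75
eef_pos: [645.9, -15.4, 28.2]
orientation: [0.707, -0.707, -0.01, 0.01]
ft_force: [-0.3, 0.5, -0.1]
width: 59.5
time: 29.25
eef_pos: [648.1, -15.7, 128.3]
orientation: [-0.707, 0.707, 0.012, -0.008]
ft_force: [0.1, 0.3, -0.5]
width: 86.5
t 29.25 pos [648.1 -15.7 128.3] xang 1.59 down [ 0.006 -0.001 -1.   ] F [ 0.1  0.3 -0.5] w 86.5
turn about tool y, units(6deg): 0.02 then shift units(30mm): [-2.57   0.863 -2.452] mm [-77.1  25.9 -73.6] q [-0.15  0.35  1.56  0.    1.23 -0.17]
```

View pics/w21c.png

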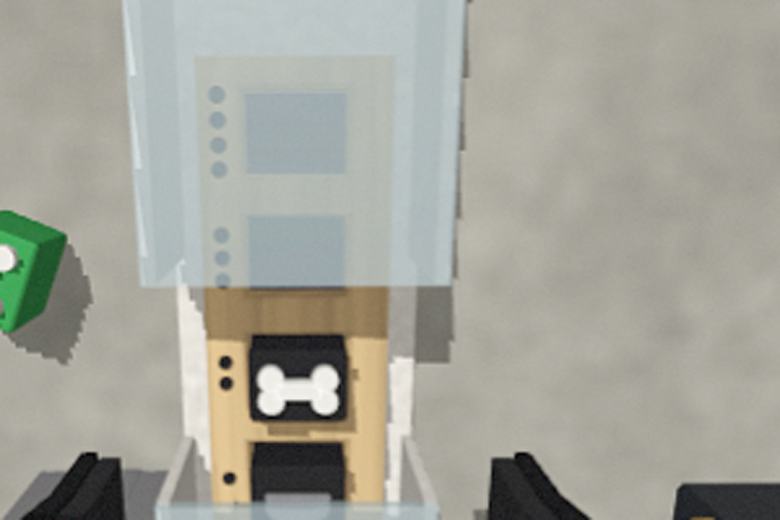

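```bash
python3 -m inch '[[[-0.6,0,-0.6,0,0,0],[-0.6,0,-0.6,0,0,0],[-0.6,0,-0.6,0,0,0],[-0.6,0,-0.6,0,0,0],[-0.14,0.3,-0.05,0,-0.02,0],[0,0.4,0,0,0,0],[0,0.15,0,0,0,0],[0,0,0,0,0,0],[0,0,0,0,0,0],[0,0,0,0,0,0],[0,0,0,0,0,0],[0,0,0,0,0,0]]]' 255; python3 -m inch '[[[0,0.4,0,0,0,0],[0,0.3,0,0,0,0],[0,0.15,0,0,0,0],[0,0.1,0,0,0,0],[0,0,0,0,0,0],[0,0,0,0,0,0]]]'
```

```text
time: 30.3
eef_pos: [572.5, -90.7, 99.4]
orientation: [-0.707, 0.707, 0.011, -0.01]
ft_force: [0.3, -0.3, 0.8]
width: 15.2
time: 30.8
eef_pos: [571.7, -91.0, 70.1]
orientation: [0.707, -0.707, -0.01, 0.011]
ft_force: [0.1, -0.2, -0.9]
width: 0.4
```

```bash
python3 -m inch '[[[0,0.07,0,0,0,0],[0,0.05,0,0,0,0],[0,0,0,0,0,0]]]'
```

```text
time: 31.05
eef_pos: [572.6, -90.8, 68.1]
orientation: [0.707, -0.707, -0.011, 0.01]
ft_force: [-1.0, 1.9, 6.5]
width: 0.4
```

```bash
python3 -m inch '[[[0,0,-0.1,0,0,0],[0,0,-0.12,0,0,0],[0,0,-0.12,0,0,0],[0,0,-0.12,0,0,0],[0,0,-0.12,0,0,0],[0,0,-0.12,0,0,0],[0,0,-0.12,0,0,0],[0,0,-0.12,0,0,0],[0,0,-0.12,0,0,0],[0,0,-0.12,0,0,0],[0,0,-0.05,0,0,0],[0,0,0,0,0,0]]]'; python3 -c "
from h import *
rep(); grab('wrist','w22'); crop('w22','w22c',280,0,560,250,2.5)"
```

```text
time: 32.05
eef_pos: [573.7, -128.9, 67.9]
orientation: [-0.707, 0.708, 0.011, -0.01]
ft_force: [-1.1, -2.5, 5.4]
width: 0.5
t 32.05 pos [ 573.7 -128.9   67.9] xang 1.68 down [ 0.002 -0.001 -1.   ] F [-1.1 -2.5  5.4] w 0.5
```

View pics/w22c.png

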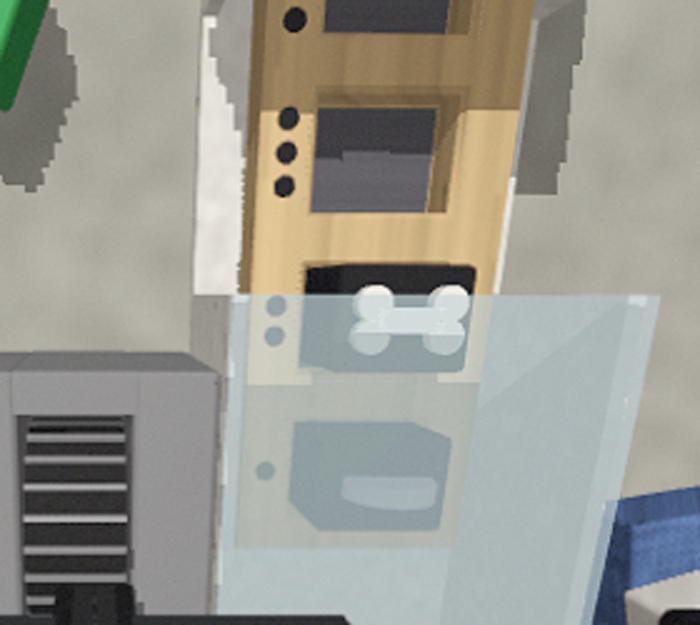

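```bash
python3 -c "
from tray import *
fit('w22',2.5,[280,0],[(231,296,-46,-36,70),(660,295,46,-36,70)],[(311,212,-18.25,129.75,26),(447,212,18.25,129.75,26),(235,547,-33,36,26)],140,k0=(646.5,-13.6,.0257),prior=(1,1,.001))"
python3 -m inch '[[[0,-0.9,0,0,0,0],[0,-0.9,0,0,0,0],[0,-0.9,0,0,0,0],[-0.5,0,0.9,0,0,0],[-0.5,0,0.9,0,0,0],[-0.5,0,1,0,0,0],[-0.5,0,1,0,0,0],[-0.5,0,1,0,0,0],[-0.5,0,1,0,0,0],[-0.5,0,1,0,0,0],[-0.5,0,1,0,0,0],[-0.5,0,0.8,0,0,0]]]' 0; python3 -m inch '[[[-0.15,0,0.2,0,0,0],[0,0,0,0,0,0],[0,0,0,0,0,0]]]'; python3 -c "
from h import *
rep(); grab('wrist','w23')"
```

```text
keeper [ 6.467928e+02 -1.311060e+01  2.600000e-02] tray 144.8
[[0.8, -0.9], [-1.3, 0.9], [0.0, -0.0], [0.4, 0.5], [-0.1, -0.5]]
time: 33.1
eef_pos: [429.1, 128.0, 147.6]
orientation: [0.707, -0.707, -0.011, 0.011]
ft_force: [0.0, 0.3, -0.4]
width: 72.4
time: 33.35
eef_pos: [425.9, 131.9, 147.8]
orientation: [-0.707, 0.707, 0.011, -0.011]
ft_force: [-0.1, -0.4, 0.3]
width: 85.6
t 33.35 pos [425.9 131.9 147.8] xang 1.78 down [ 0.001 -0.    -1.   ] F [-0.1 -0.4  0.3] w 85.6
```

View pics/w23.png

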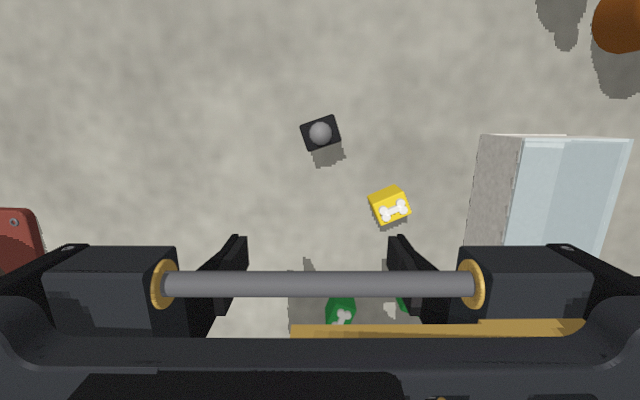

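```bash
python3 -c "
from h import *
crop('w23','w23c',280,95,360,175,7)"
```

```text
(no output)
```

View pics/w23c.png

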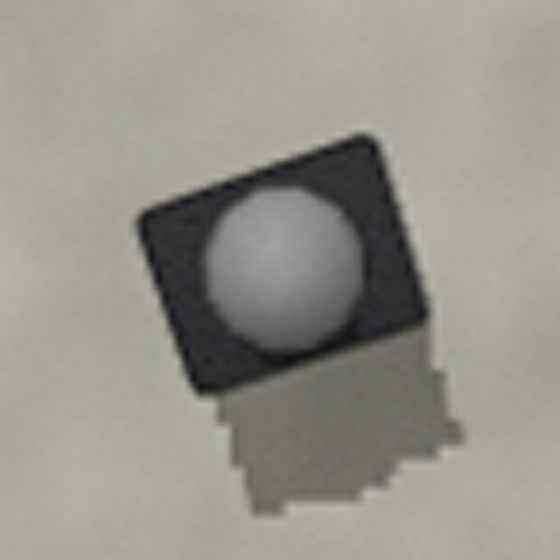

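```bash
python3 -c "
from h import *
c,a=plug('w23',7,[280,95],[(137,214),(373,130),(430,317),(200,398)])
plan([*c,70],a)"
```

```text
centre [427.5 195.8] x-ang 20.9 lens [32.6 25.2] y-ang-90 -159.7
turn about tool y, units(6deg): -3.19 then shift units(30mm): [0.8   2.596 1.992] mm [24.  77.9 59.8] q [ 0.12 -0.15  2.05 -0.    1.24  0.09]
```

```bash
python3 -m inch '[[[0,0,0,0,-0.8,0],[0,0,0,0,-0.8,0],[0,0,0,0,-0.8,0],[0,0,0,0,-0.75,0],[0.4,0.6,0.5,0,0,0],[0.4,0.6,0.5,0,0,0],[0,0.6,0.5,0,0,0],[0,0.6,0.5,0,0,0],[0,0.2,0,0,0,0],[0,0,0,0,0,0],[0,0,0,0,0,0],[0,0,0,0,0,0]]]';  python3 -c "
from h import *
rep(); grab('wrist','w24'); crop('w24','w24c',180,180,460,340,2.8);plan([427.5,195.8,19],np.radians(20.7))"
```

```text
time: 34.4
eef_pos: [428.6, 195.7, 70.9]
orientation: [-0.696, 0.696, 0.127, -0.125]
ft_force: [0.5, -0.9, -0.5]
width: 87.3
t 34.4 pos [428.6 195.7  70.9] xang 20.53 down [ 0.002  0.    -1.   ] F [ 0.5 -0.9 -0.5] w 87.3
turn about tool y, units(6deg): -0.03 then shift units(30mm): [-0.039  1.736  0.013] mm [-1.2 52.1  0.4] q [ 0.26  0.02  2.05 -0.    1.07 -0.1 ]
```

View pics/w24c.png

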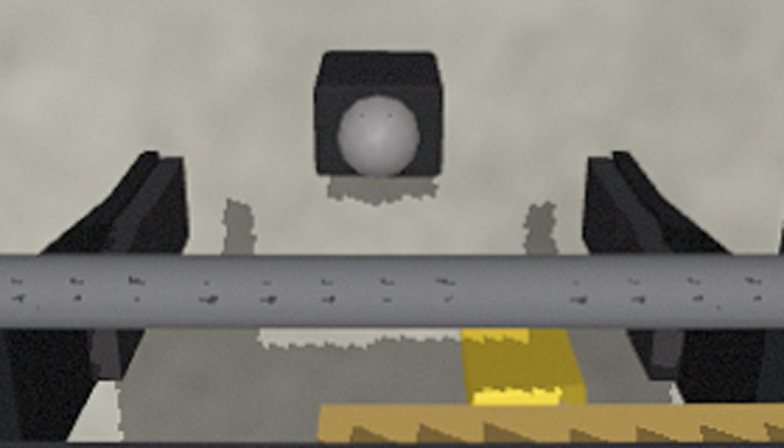

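```bash
python3 -m inch '[[[-0.03,0.3,0.01,0,0,0],[0,0.4,0,0,0,0],[0,0.5,0,0,0,0],[0,0.4,0,0,0,0],[0,0.13,0,0,0,0],[0,0,0,0,0,0]]]'; python3 -m inch '[[[0,0,0,0,0,0],[0,0,0,0,0,0],[0,0,0,0,0,0],[0,0,0,0,0,0],[0,0,0,0,0,0],[0,0,0,0,0,0],[0,0,0,0,0,0],[0,0,0,0,0,0],[0,0,0,0,0,0],[0,0,0,0,0,0],[0,0,0,0,0,0],[0,0,0,0,0,0]]]' 255 20;  python3 -c "
from h import *
rep()"
```

```text
time: 34.95
eef_pos: [425.3, 195.9, 17.0]
orientation: [-0.696, 0.696, 0.126, -0.127]
ft_force: [-0.8, 0.5, -0.3]
width: 87.2
time: 35.95
eef_pos: [426.1, 196.5, 17.9]
orientation: [0.696, -0.696, -0.126, 0.126]
ft_force: [0.1, 0.3, 1.5]
width: 34.1
t 35.95 pos [426.1 196.5  17.9] xang 20.6 down [-0.  0. -1.] F [0.1 0.3 1.5] w 34.1
```

Gripped (34.1 mm). Lift, turn back to the keeper's yaw.

```bash
python3 -m inch '[[[0,-0.5,0,0,0,0],[0,-0.8,0,0,0,0],[0,-0.9,0,0,0,0],[0,-0.9,0,0,0,0],[0,-0.65,0,0,0.8,0],[0,0,0,0,0.8,0],[0,0,0,0,0.8,0],[0,0,0,0,0.78,0],[0,0,0,0,0,0],[0,0,0,0,0,0]]]';  python3 -c "
from h import *
rep(); plan([646.5,-16,131],0.0257)"
```

```text
time: 36.78
eef_pos: [425.9, 196.4, 130.2]
orientation: [-0.707, 0.707, 0.01, -0.01]
ft_force: [-0.1, 0.1, -0.8]
width: 33.7
t 36.78 pos [425.9 196.4 130.2] xang 1.66 down [-0. -0. -1.] F [-0.1  0.1 -0.8] w 33.7
turn about tool y, units(6deg): 0.03 then shift units(30mm): [ 7.169 -0.027 -7.267] mm [ 215.1   -0.8 -218. ] q [ 0.26 -0.07  2.01 -0.    1.2   0.23]
```

```bash
python3 -m inch '[[[0.7,0,-0.7,0,0.03,0],[0.7,0,-0.7,0,0,0],[0.7,0,-0.7,0,0,0],[0.7,0,-0.7,0,0,0],[0.7,0,-0.7,0,0,0],[0.7,0,-0.7,0,0,0],[0.7,0,-0.7,0,0,0],[0.7,0,-0.7,0,0,0],[0.7,0,-0.7,0,0,0],[0.7,0,-0.7,0,0,0],[0.17,0,-0.27,0,0,0],[0,0,0,0,0,0]]]'; python3 -m inch '[[[0,0,0,0,0,0],[0,0,0,0,0,0],[0,0,0,0,0,0]]]';  python3 -c "
from h import *
rep(); grab('wrist','w25');crop('w25','w25d',270,160,370,240,7)"
```

```text
time: 37.78
eef_pos: [647.2, -18.7, 129.8]
orientation: [-0.707, 0.707, 0.008, -0.008]
ft_force: [0.3, -0.0, -0.1]
width: 33.8
time: 38.03
eef_pos: [645.3, -15.1, 130.2]
orientation: [0.707, -0.707, -0.009, 0.009]
ft_force: [0.1, 0.2, 0.0]
width: 33.1
t 38.03 pos [645.3 -15.1 130.2] xang 1.45 down [-0.001  0.    -1.   ] F [0.1 0.2 0. ] w 33.1
```

View pics/w25d.png

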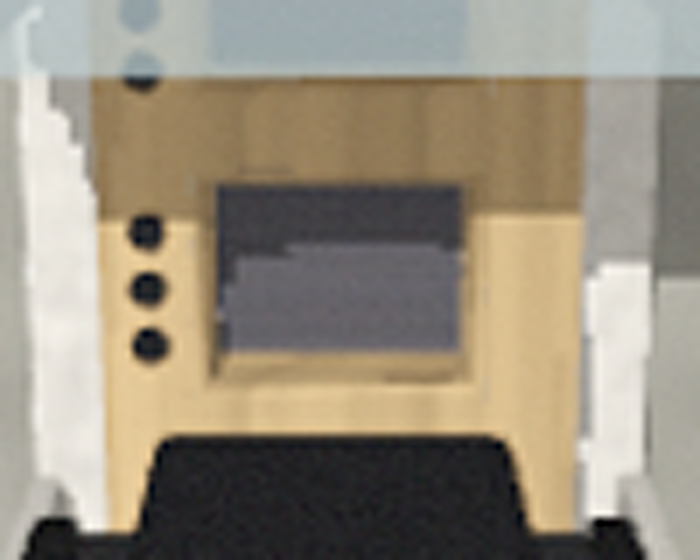

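```bash
python3 -c "
from rel import *
rel('w25',7,[270,160],[(205,184),(474,184),(470,381),(208,381)],[(160,437),(510,437)],112.3)"
```

```text
mouth(tool) [[-16.9, 15.1], [19.5, 15.1], [19.6, -13.0], [-17.0, -13.1]]
plug edge [[-16.1, 10.6], [17.3, 10.6]]
bay centre [  1.3 104.4   1. ] plug centre [ 0.6 18.1 -2.4] diff x,z [0.7 3.4] ang (np.float64(0.027230834103041144), np.float64(0.03764813479341887))
```

```bash
python3 -m inch '[[[0,0.4,0.1,0,0,0],[0,0.6,0,0,0,0],[0,0.6,0,0,0,0],[0,0.5,0,0,0,0],[0,0.4,0,0,0,0],[0,0.12,0,0,0,0],[0,0,0,0,0,0],[0,0,0,0,0,0],[0,0,0,0,0,0],[0,0,0,0,0,0],[0,0,0,0,0,0]]]';  python3 -c "
from h import *
rep(); grab('wrist','w26'); crop('w26','w26c',250,160,390,260,5.5)"
```

```text
time: 39.0
eef_pos: [647.0, -13.6, 53.0]
orientation: [-0.707, 0.707, 0.009, -0.008]
ft_force: [0.3, -0.1, -1.0]
width: 33.8
t 39.0 pos [647.  -13.6  53. ] xang 1.34 down [ 0.002 -0.    -1.   ] F [ 0.3 -0.1 -1. ] w 33.8
```

View pics/w26c.png

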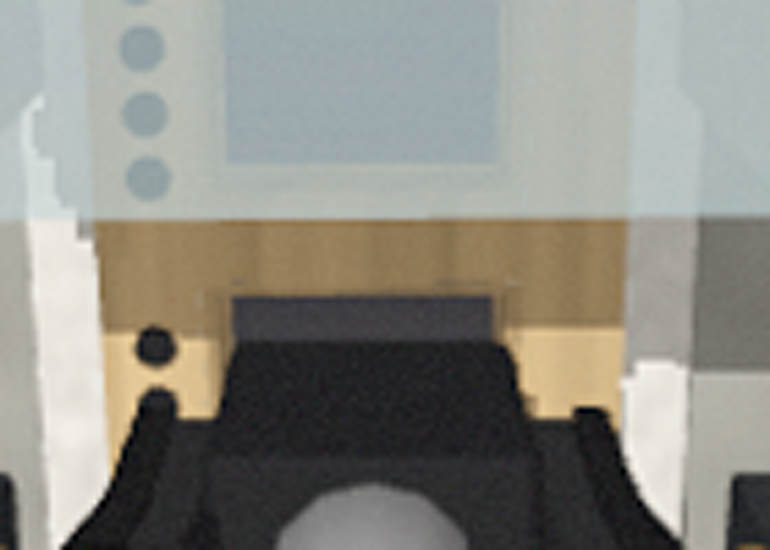

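```bash
python3 -c "
from rel import *
low('w26',5.5,[250,160],[(216,297),(509,297)],[(232,341),(511,341)],35.1,[(101,312),(628,312)])"
```

```text
mouth [-0.3 13.4] plug [ 0.8 10.8] shift plug by x,z [-1.1  1.3] tray x -0.1
```

```bash
python3 -m inch '[[[-0.025,0,0.035,0,0,0],[0,0.0,0,0,0,0],[0,0,0,0,0,0],[0,0,0,0,0,0],[0,0,0,0,0,0]]]'; python3 -c "
from h import *
rep(); grab('wrist','w27'); crop('w27','w27c',250,160,390,260,5.5)"
```

```text
time: 39.47
eef_pos: [645.5, -12.5, 51.8]
orientation: [-0.707, 0.707, 0.008, -0.008]
ft_force: [0.5, -0.1, 0.7]
width: 33.7
t 39.47 pos [645.5 -12.5  51.8] xang 1.34 down [-0. -0. -1.] F [ 0.5 -0.1  0.7] w 33.7
```

View pics/w27c.png

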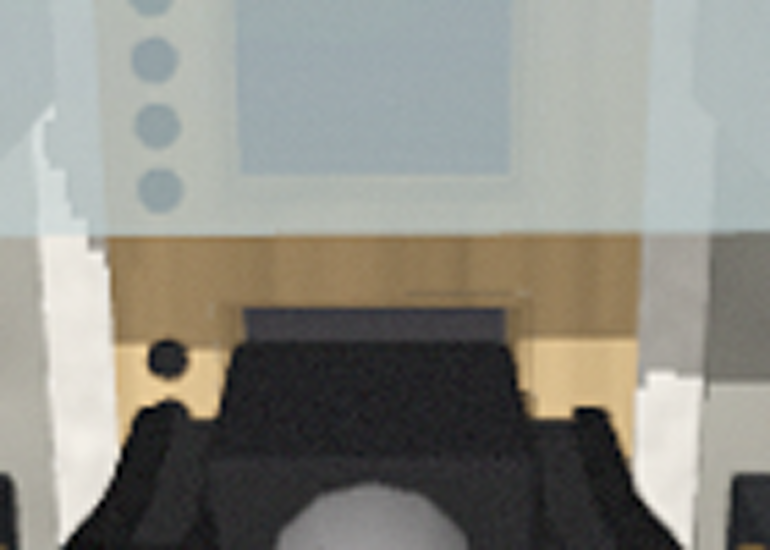

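```bash
python3 -c "
from rel import *
low('w27',5.5,[250,160],[(228,308),(523,308)],[(234,341),(511,341)],33.9,[(112,322),(642,322)])"
```

```text
mouth [ 1.1 12.4] plug [ 0.7 10.9] shift plug by x,z [0.4 0.2] tray x 1.3
```

```bash
python3 -m inch '[[[0.01,0.1,0,0,0,0],[0,0.1,0,0,0,0],[0,0.1,0,0,0,0],[0,0.05,0,0,0,0],[0,0,0,0,0,0]]]'; python3 -m inch '[[[0,0.1,0,0,0,0],[0,0.1,0,0,0,0],[0,0.1,0,0,0,0],[0,0,0,0,0,0],[0,0,0,0,0,0]]]'
```

```text
time: 39.93
eef_pos: [645.2, -12.4, 40.4]
orientation: [0.707, -0.707, -0.008, 0.009]
ft_force: [1.4, -0.1, 0.0]
width: 33.8
time: 40.35
eef_pos: [645.5, -12.4, 31.9]
orientation: [0.707, -0.707, -0.008, 0.009]
ft_force: [-0.2, -0.4, -0.2]
width: 34.1
```

```bash
python3 -m inch '[[[0,0.06,0,0,0,0],[0,0.04,0,0,0,0],[0,0,0,0,0,0]]]'; python3 -m inch '[[[0,0.03,0,0,0,0],[0,0,0,0,0,0]]]'
```

```text
time: 40.6
eef_pos: [646.1, -12.5, 30.0]
orientation: [-0.707, 0.707, 0.009, -0.008]
ft_force: [-0.4, -0.2, 3.4]
width: 33.8
time: 40.77
eef_pos: [646.1, -12.5, 29.9]
orientation: [-0.707, 0.707, 0.009, -0.008]
ft_force: [-4.6, 0.1, 9.3]
width: 33.8
```

```bash
python3 -m inch '[[[0,0,0,0,0,0],[0,0,0,0,0,0],[0,0,0,0,0,0],[0,0,0,0,0,0],[0,0,0,0,0,0]]]' 0;  python3 -m inch '[[[0,-0.5,0,0,0,0],[0,-0.9,0,0,0,0],[0,-0.9,0,0,0,0],[0,-0.9,0,0,0,0],[0,0,0,0,0,0],[0,0,0,0,0,0]]]'; python3 -c "
from h import *
rep(); grab('wrist','w28'); crop('w28','w28c',200,60,500,260,2.6);plan([571.5,-90,100],0.0257)"
```

```text
time: 41.18
eef_pos: [645.6, -12.4, 28.1]
orientation: [0.707, -0.707, -0.008, 0.008]
ft_force: [-0.6, -0.7, 0.7]
width: 59.1
time: 41.68
eef_pos: [647.9, -12.7, 128.3]
orientation: [-0.707, 0.707, 0.01, -0.006]
ft_force: [0.0, -0.1, -1.6]
width: 86.4
t 41.68 pos [647.9 -12.7 128.3] xang 1.35 down [ 0.006 -0.001 -1.   ] F [ 0.  -0.1 -1.6] w 86.4
turn about tool y, units(6deg): -0.02 then shift units(30mm): [-2.564  0.863 -2.518] mm [-76.9  25.9 -75.5] q [-0.14  0.35  1.56 -0.    1.23 -0.16]
```

View pics/w28c.png

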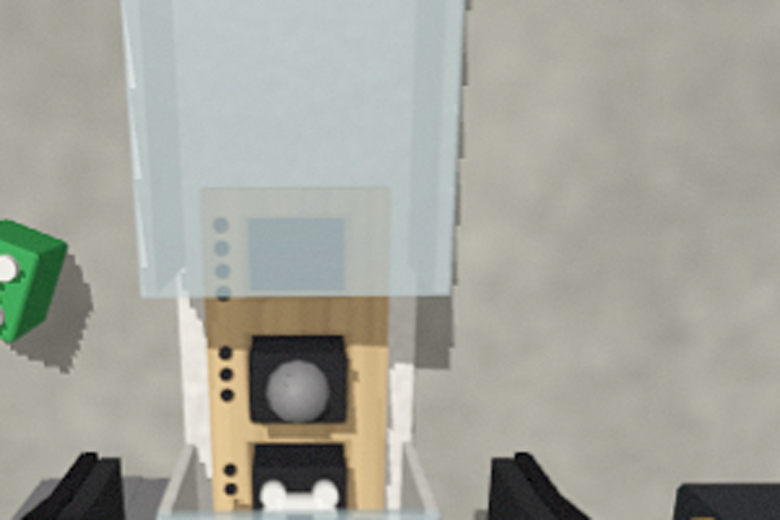

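```bash
python3 -m inch '[[[-0.6,0,-0.6,0,0,0],[-0.6,0,-0.6,0,0,0],[-0.6,0,-0.6,0,0,0],[-0.6,0,-0.6,0,0,0],[-0.14,0.3,-0.1,0,0.02,0],[0,0.4,0,0,0,0],[0,0.15,0,0,0,0],[0,0,0,0,0,0],[0,0,0,0,0,0],[0,0,0,0,0,0],[0,0,0,0,0,0],[0,0,0,0,0,0]]]' 255; python3 -m inch '[[[0,0.4,0,0,0,0],[0,0.3,0,0,0,0],[0,0.15,0,0,0,0],[0,0.1,0,0,0,0],[0,0,0,0,0,0],[0,0,0,0,0,0]]]';  python3 -m inch '[[[0,0.07,0,0,0,0],[0,0.05,0,0,0,0],[0,0,0,0,0,0]]]'
```

```text
time: 42.73
eef_pos: [572.0, -88.9, 99.4]
orientation: [-0.707, 0.707, 0.008, -0.008]
ft_force: [-0.1, -0.1, 0.9]
width: 15.2
time: 43.23
eef_pos: [571.1, -89.2, 70.0]
orientation: [0.707, -0.707, -0.007, 0.008]
ft_force: [0.1, 0.7, 0.6]
width: 0.4
time: 43.48
eef_pos: [572.0, -89.2, 67.6]
orientation: [0.707, -0.707, -0.008, 0.007]
ft_force: [-0.9, 1.3, 4.7]
width: 0.2
```

```bash
python3 -m inch '[[[0,0,-0.1,0,0,0],[0,0,-0.12,0,0,0],[0,0,-0.12,0,0,0],[0,0,-0.12,0,0,0],[0,0,-0.12,0,0,0],[0,0,-0.12,0,0,0],[0,0,-0.12,0,0,0],[0,0,-0.12,0,0,0],[0,0,-0.12,0,0,0],[0,0,-0.12,0,0,0],[0,0,-0.1,0,0,0],[0,0,0,0,0,0]]]'; python3 -c "
from h import *
rep(); grab('wrist','w29'); crop('w29','w29c',280,0,560,250,2.5)"
```

```text
time: 44.48
eef_pos: [573.1, -129.0, 68.0]
orientation: [-0.706, 0.708, 0.008, -0.007]
ft_force: [-0.4, -3.7, 5.4]
width: 0.3
t 44.48 pos [ 573.1 -129.    68. ] xang 1.2 down [ 0.002 -0.002 -1.   ] F [-0.4 -3.7  5.4] w 0.3
```

View pics/w29c.png

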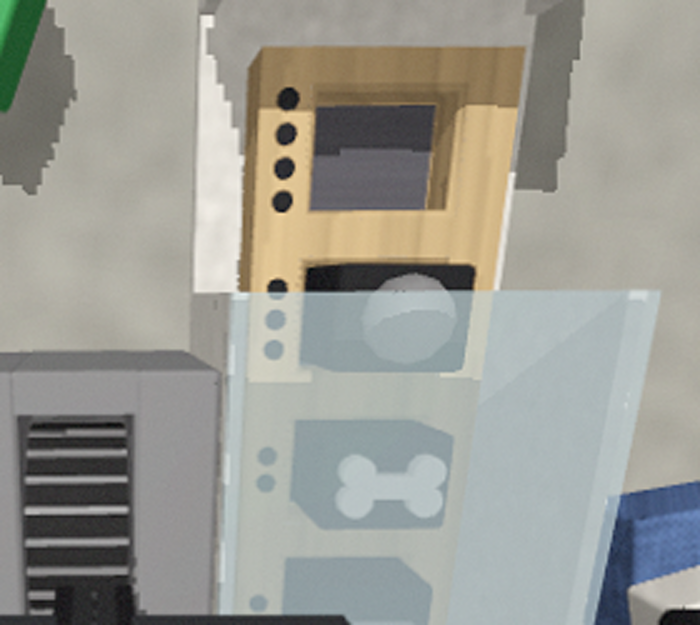

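```bash
python3 -m inch '[[[0,-0.9,0,0,0,0],[0,-0.9,0,0,0,0],[0,-0.9,0,0,0,0],[-0.5,0,-0.8,0,0,0],[-0.5,0,-0.8,0,0,0],[-0.5,0,-0.9,0,0,0],[-0.5,0,-0.9,0,0,0],[-0.5,0,-0.9,0,0,0],[-0.5,0,-0.9,0,0,0],[-0.5,0,-0.9,0,0,0],[-0.45,0,-0.7,0,0,0],[0,0,0,0,0,0]]]' 0; python3 -m inch '[[[0,0,0,0,0,0],[0,0,0,0,0,0],[0,0,0,0,0,0]]]'; python3 -c "
from h import *
rep(); grab('wrist','w30')"
```

```text
time: 45.53
eef_pos: [455.6, -337.3, 147.3]
orientation: [-0.707, 0.707, 0.006, -0.007]
ft_force: [0.3, 0.3, 0.9]
width: 72.6
time: 45.78
eef_pos: [458.5, -332.9, 147.5]
orientation: [0.707, -0.707, -0.008, 0.008]
ft_force: [-0.2, 0.7, -0.9]
width: 85.5
t 45.78 pos [ 458.5 -332.9  147.5] xang 1.28 down [-0.     0.001 -1.   ] F [-0.2  0.7 -0.9] w 85.5
```

View pics/w30.png

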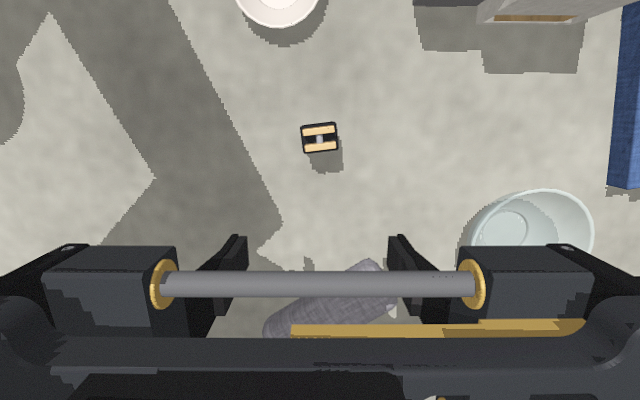

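```bash
python3 -c "
from h import *
crop('w30','w30c',280,97,360,177,7)"
```

```text
(no output)
```

View pics/w30c.png

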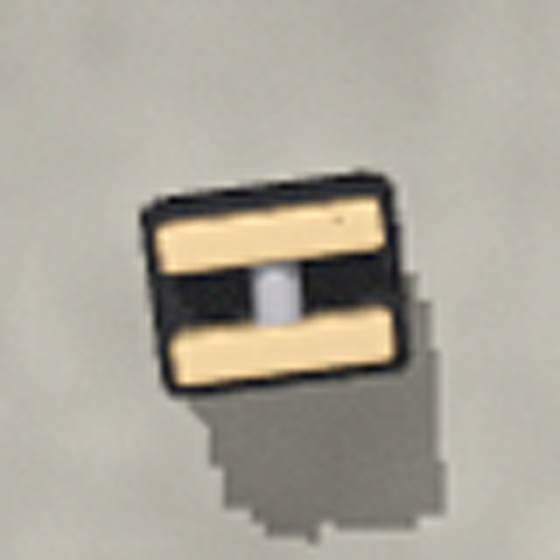

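```bash
python3 -c "
from h import *
c,a=plug('w30',7,[280,97],[(140,205),(390,171),(410,364),(166,397)])
plan([*c,70],a)"
```

```text
centre [ 459.5 -273.2] x-ang 8.9 lens [33.1 25.2] y-ang-90 -171.6
turn about tool y, units(6deg): -1.26 then shift units(30mm): [0.337 2.588 1.959] mm [10.1 77.6 58.8] q [-0.77  0.15  1.75  0.    1.24 -0.79]
```

```bash
python3 -m inch '[[[0,0,0,0,-0.6,0],[0,0,0,0,-0.62,0],[0.2,0.6,0.5,0,0,0],[0.14,0.6,0.5,0,0,0],[0,0.6,0.5,0,0,0],[0,0.6,0.46,0,0,0],[0,0.19,0,0,0,0],[0,0,0,0,0,0],[0,0,0,0,0,0],[0,0,0,0,0,0]]]';  python3 -c "
from h import *
rep(); grab('wrist','w31'); crop('w31','w31c',180,180,460,340,2.8);plan([459.5,-273.2,18.5],np.radians(8.6))"
```

```text
time: 46.67
eef_pos: [460.6, -275.7, 71.7]
orientation: [-0.704, 0.706, 0.053, -0.052]
ft_force: [-0.7, -0.1, -0.1]
width: 87.1
t 46.67 pos [ 460.6 -275.7   71.7] xang 8.55 down [ 0.002 -0.002 -1.   ] F [-0.7 -0.1 -0.1] w 87.1
turn about tool y, units(6deg): -0.01 then shift units(30mm): [-0.027  1.776  0.097] mm [-0.8 53.3  2.9] q [-0.69  0.17  1.89 -0.    1.08 -0.84]
```

View pics/w31c.png

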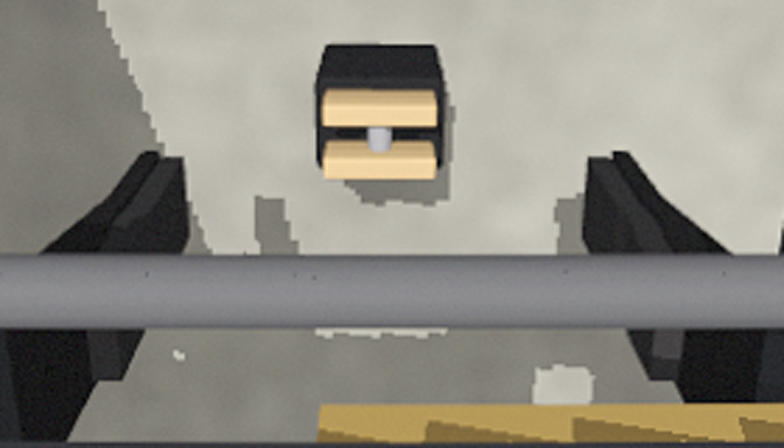

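```bash
python3 -m inch '[[[-0.02,0.3,0.06,0,0,0],[0,0.4,0,0,0,0],[0,0.5,0,0,0,0],[0,0.4,0,0,0,0],[0,0.15,0,0,0,0],[0,0,0,0,0,0],[0,0,0,0,0,0]]]'; python3 -m inch '[[[0,0,0,0,0,0],[0,0,0,0,0,0],[0,0,0,0,0,0],[0,0,0,0,0,0],[0,0,0,0,0,0],[0,0,0,0,0,0],[0,0,0,0,0,0],[0,0,0,0,0,0],[0,0,0,0,0,0],[0,0,0,0,0,0],[0,0,0,0,0,0],[0,0,0,0,0,0]]]' 255 20;  python3 -c "
from h import *
rep()"
```

```text
time: 47.3
eef_pos: [458.3, -272.6, 17.2]
orientation: [0.705, -0.705, -0.052, 0.053]
ft_force: [-0.4, 0.4, 0.1]
width: 87.1
time: 48.3
eef_pos: [458.6, -272.7, 17.7]
orientation: [-0.705, 0.705, 0.053, -0.053]
ft_force: [0.3, -0.0, 0.6]
width: 33.9
t 48.3 pos [ 458.6 -272.7   17.7] xang 8.54 down [ 0. -0. -1.] F [ 0.3 -0.   0.6] w 33.9
```

```bash
python3 -m inch '[[[0,-0.5,0,0,0,0],[0,-0.8,0,0,0,0],[0,-0.9,0,0,0,0],[0,-0.9,0,0,0,0],[0,-0.65,0,0,0.6,0],[0,0,0,0,0.58,0],[0,0,0,0,0,0],[0,0,0,0,0,0]]]';  python3 -c "
from h import *
rep(); plan([646.5,-13,130],0.0257)"
```

```text
time: 48.97
eef_pos: [458.3, -272.5, 129.8]
orientation: [0.707, -0.707, -0.01, 0.01]
ft_force: [-0.0, 0.6, -0.9]
width: 34.0
t 48.97 pos [ 458.3 -272.5  129.8] xang 1.57 down [-0.  0. -1.] F [-0.   0.6 -0.9] w 34.0
turn about tool y, units(6deg): 0.02 then shift units(30mm): [ 6.495e+00 -5.000e-03  8.486e+00] mm [ 1.949e+02 -2.000e-01  2.546e+02] q [-0.68  0.09  1.85 -0.    1.2  -0.71]
```

```bash
python3 -m inch '[[[0.6,0,0.8,0,0.02,0],[0.6,0,0.8,0,0,0],[0.6,0,0.8,0,0,0],[0.6,0,0.8,0,0,0],[0.6,0,0.8,0,0,0],[0.6,0,0.8,0,0,0],[0.6,0,0.8,0,0,0],[0.6,0,0.8,0,0,0],[0.6,0,0.8,0,0,0],[0.6,0,0.8,0,0,0],[0.5,0,0.48,0,0,0],[0,0,0,0,0,0]]]'; python3 -m inch '[[[0,0,0,0,0,0],[0,0,0,0,0,0],[0,0,0,0,0,0]]]';  python3 -c "
from h import *
rep(); grab('wrist','w32');crop('w32','w32d',270,160,370,240,7)"
```

```text
time: 49.97
eef_pos: [648.5, -10.2, 128.4]
orientation: [0.708, -0.706, -0.01, 0.011]
ft_force: [0.1, 0.2, -0.8]
width: 33.9
time: 50.22
eef_pos: [646.4, -14.7, 129.2]
orientation: [-0.707, 0.707, 0.007, -0.009]
ft_force: [-0.2, -0.2, -0.1]
width: 33.4
t 50.22 pos [646.4 -14.7 129.2] xang 1.32 down [-0.002 -0.    -1.   ] F [-0.2 -0.2 -0.1] w 33.4
```

View pics/w32d.png

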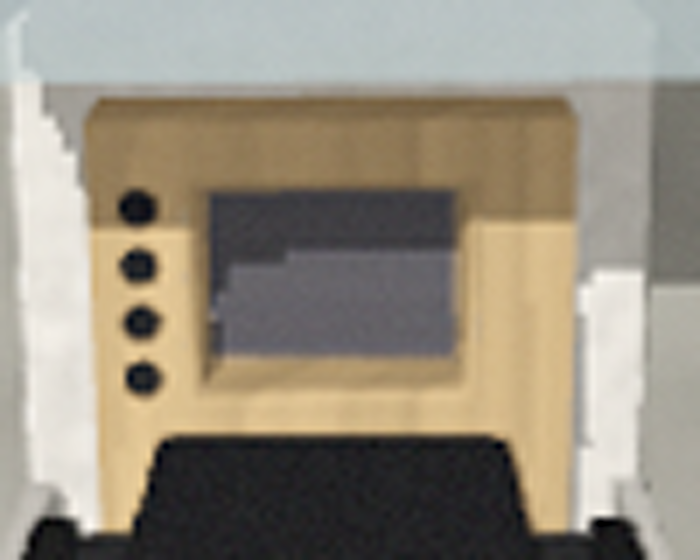

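```bash
python3 -c "
from rel import *
rel('w32',7,[270,160],[(198,189),(466,189),(464,386),(200,386)],[(160,437),(510,437)],111.5)"
```

```text
mouth(tool) [[-17.9, 14.7], [18.3, 14.7], [18.6, -13.3], [-18.1, -13.4]]
plug edge [[-16.1, 10.7], [17.2, 10.8]]
bay centre [  0.2 103.6   0.7] plug centre [ 0.6 18.1 -2.2] diff x,z [-0.3  2.9] ang (np.float64(0.06905613610991174), np.float64(0.08712734207339247))
```

```bash
python3 -m inch '[[[-0.025,0.4,0.11,0,0,0],[0,0.6,0,0,0,0],[0,0.6,0,0,0,0],[0,0.5,0,0,0,0],[0,0.35,0,0,0,0],[0,0.1,0,0,0,0],[0,0,0,0,0,0],[0,0,0,0,0,0],[0,0,0,0,0,0],[0,0,0,0,0,0],[0,0,0,0,0,0],[0,0,0,0,0,0]]]';python3 -m inch '[[[0,0,0,0,0,0],[0,0,0,0,0,0]]]';  python3 -c "
from h import *
rep(); grab('wrist','w33'); crop('w33','w33c',250,160,390,260,5.5)"
```

```text
time: 51.27
eef_pos: [647.1, -10.5, 54.4]
orientation: [-0.707, 0.707, 0.009, -0.008]
ft_force: [-0.7, -0.7, -0.2]
width: 33.4
time: 51.43
eef_pos: [646.7, -10.5, 53.8]
orientation: [-0.707, 0.707, 0.008, -0.008]
ft_force: [-0.4, -0.4, -0.7]
width: 33.6
t 51.43 pos [646.7 -10.5  53.8] xang 1.35 down [ 0. -0. -1.] F [-0.4 -0.4 -0.7] w 33.6
```

View pics/w33c.png

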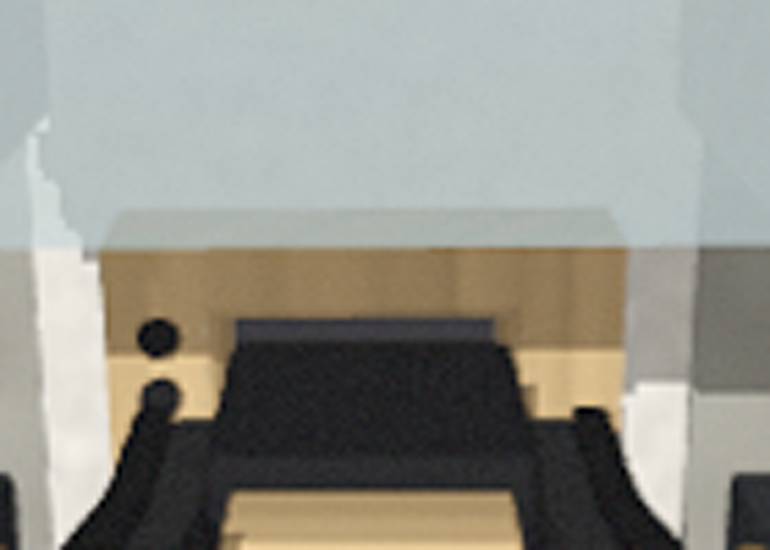

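```bash
python3 -c "
from rel import *
low('w33',5.5,[250,160],[(221,319),(510,319)],[(232,342),(511,342)],36.1,[(103,333),(627,333)])"
```

```text
mouth [-0.1 10.2] plug [ 0.7 10.8] shift plug by x,z [-0.8 -1.9] tray x -0.2
```

```bash
python3 -m inch '[[[-0.02,0.05,-0.055,0,0,0],[0,0.0,0,0,0,0],[0,0,0,0,0,0],[0,0,0,0,0,0],[0,0,0,0,0,0]]]'; python3 -c "
from h import *
rep(); grab('wrist','w34'); crop('w34','w34c',250,160,390,260,5.5)"
```

```text
time: 51.9
eef_pos: [646.1, -12.2, 52.1]
orientation: [0.707, -0.707, -0.008, 0.008]
ft_force: [0.8, 0.2, -1.0]
width: 33.7
t 51.9 pos [646.1 -12.2  52.1] xang 1.34 down [-0.  0. -1.] F [ 0.8  0.2 -1. ] w 33.7
```

View pics/w34c.png

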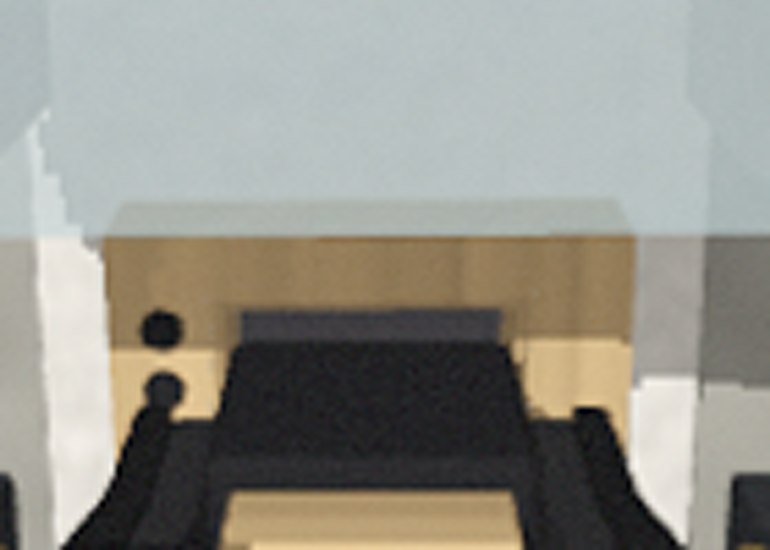

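```bash
python3 -c "
from rel import *
low('w34',5.5,[250,160],[(225,310),(517,310)],[(233,341),(511,341)],34.4,[(107,322),(636,322)])"; python3 -m inch '[[[0,0.1,0,0,0,0],[0,0.1,0,0,0,0],[0,0.1,0,0,0,0],[0,0.05,0,0,0,0],[0,0,0,0,0,0]]]'; python3 -m inch '[[[0,0.1,0,0,0,0],[0,0.1,0,0,0,0],[0,0.08,0,0,0,0],[0,0,0,0,0,0],[0,0,0,0,0,0]]]'
```

```text
mouth [ 0.5 12. ] plug [ 0.6 10.9] shift plug by x,z [-0.1 -0.2] tray x 0.6
time: 52.37
eef_pos: [645.6, -12.3, 40.8]
orientation: [-0.707, 0.707, 0.008, -0.009]
ft_force: [-0.7, -0.4, -0.8]
width: 33.9
time: 52.78
eef_pos: [645.8, -12.2, 32.8]
orientation: [-0.707, 0.707, 0.008, -0.009]
ft_force: [-0.5, -0.0, -0.6]
width: 33.7
```

```bash
python3 -m inch '[[[0,0.06,0,0,0,0],[0,0.05,0,0,0,0],[0,0,0,0,0,0]]]'; python3 -m inch '[[[0,0.04,0,0,0,0],[0,0,0,0,0,0]]]'
```

```text
time: 53.03
eef_pos: [646.0, -12.2, 29.7]
orientation: [-0.707, 0.707, 0.008, -0.008]
ft_force: [0.3, -0.8, -0.9]
width: 33.6
time: 53.2
eef_pos: [646.2, -12.2, 29.6]
orientation: [-0.707, 0.707, 0.008, -0.008]
ft_force: [-2.0, -0.7, 4.9]
width: 34.2
```

Floor felt. Release, rise and look.

```bash
python3 -m inch '[[[0,0,0,0,0,0],[0,0,0,0,0,0],[0,0,0,0,0,0],[0,0,0,0,0,0],[0,0,0,0,0,0]]]' 0;  python3 -m inch '[[[0,-0.5,0,0,0,0],[0,-0.9,0,0,0,0],[0,-0.9,0,0,0,0],[0,-0.9,0,0,0,0],[0,0,0,0,0,0],[0,0,0,0,0,0]]]'; python3 -c "
from h import *
rep(); grab('wrist','w35'); crop('w35','w35c',200,60,500,260,2.6);plan([571.5,-128,100],0.0257)"
```

```text
time: 53.62
eef_pos: [646.0, -12.1, 28.6]
orientation: [0.707, -0.707, -0.008, 0.008]
ft_force: [-0.3, 0.2, -0.5]
width: 59.5
time: 54.12
eef_pos: [648.2, -12.4, 128.7]
orientation: [-0.707, 0.707, 0.01, -0.006]
ft_force: [0.3, -0.2, -0.5]
width: 86.4
t 54.12 pos [648.2 -12.4 128.7] xang 1.35 down [ 0.006 -0.001 -1.   ] F [ 0.3 -0.2 -0.5] w 86.4
turn about tool y, units(6deg): -0.02 then shift units(30mm): [-2.608  0.875 -3.793] mm [ -78.2   26.2 -113.8] q [-0.14  0.35  1.55 -0.    1.23 -0.16]
```

View pics/w35c.png

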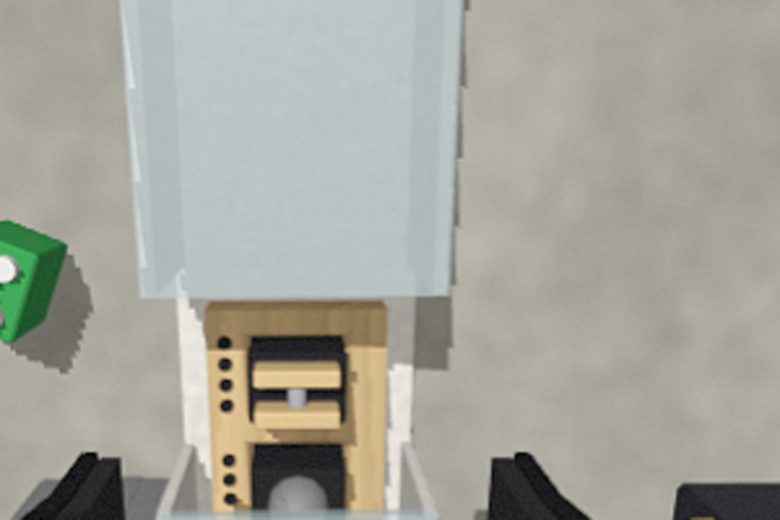

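```bash
python3 -m inch '[[[-0.5,0,-0.8,0,0,0],[-0.6,0,-0.8,0,0,0],[-0.6,0,-0.8,0,0,0],[-0.6,0,-0.8,0,0,0],[-0.23,0.3,-0.55,0,0,0],[0,0.4,0,0,0,0],[0,0.15,0,0,0,0],[0,0,0,0,0,0],[0,0,0,0,0,0],[0,0,0,0,0,0],[0,0,0,0,0,0],[0,0,0,0,0,0]]]' 255; python3 -m inch '[[[0,0.4,0,0,0,0],[0,0.3,0,0,0,0],[0,0.15,0,0,0,0],[0,0.1,0,0,0,0],[0,0,0,0,0,0],[0,0,0,0,0,0]]]';  python3 -m inch '[[[0,0.07,0,0,0,0],[0,0.05,0,0,0,0],[0,0,0,0,0,0]]]'
```

```text
time: 55.17
eef_pos: [573.4, -125.9, 99.7]
orientation: [-0.707, 0.707, 0.009, -0.008]
ft_force: [-0.2, 0.4, -0.8]
width: 15.2
time: 55.67
eef_pos: [572.8, -126.5, 70.5]
orientation: [0.707, -0.707, -0.008, 0.008]
ft_force: [-0.6, -0.2, -0.3]
width: 0.6
time: 55.92
eef_pos: [573.6, -127.4, 68.5]
orientation: [-0.706, 0.708, 0.009, -0.008]
ft_force: [-2.1, -1.3, 4.7]
width: 0.5
```

```bash
python3 -m inch '[[[0,0,0.1,0,0,0],[0,0,0.12,0,0,0],[0,0,0.12,0,0,0],[0,0,0.12,0,0,0],[0,0,0.12,0,0,0],[0,0,0.12,0,0,0],[0,0,0.12,0,0,0],[0,0,0.12,0,0,0],[0,0,0.12,0,0,0],[0,0,0.12,0,0,0],[0,0,0.05,0,0,0],[0,0,0,0,0,0]]]'; python3 -m inch '[[[0,-0.4,0,0,0,0],[0,0,-0.5,0,0,0],[0,0,-0.5,0,0,0],[0,0,-0.23,0,0,0],[0,0.2,0,0,0,0],[0,0.2,0,0,0,0],[0,0,0,0,0,0],[0,0,0,0,0,0]]]';python3 -c "
from h import *
rep(); grab('wrist','w36'); crop('w36','w36c',280,0,560,250,2.5)"
```

```text
time: 56.92
eef_pos: [572.4, -89.2, 67.6]
orientation: [0.707, -0.707, -0.009, 0.008]
ft_force: [1.0, 0.7, 4.6]
width: 0.1
time: 57.58
eef_pos: [573.4, -128.2, 68.0]
orientation: [-0.706, 0.708, 0.008, -0.008]
ft_force: [-2.3, -4.7, 9.4]
width: 0.2
t 57.58 pos [ 573.4 -128.2   68. ] xang 1.32 down [ 0.001 -0.003 -1.   ] F [-2.3 -4.7  9.4] w 0.2
```

View pics/w36c.png

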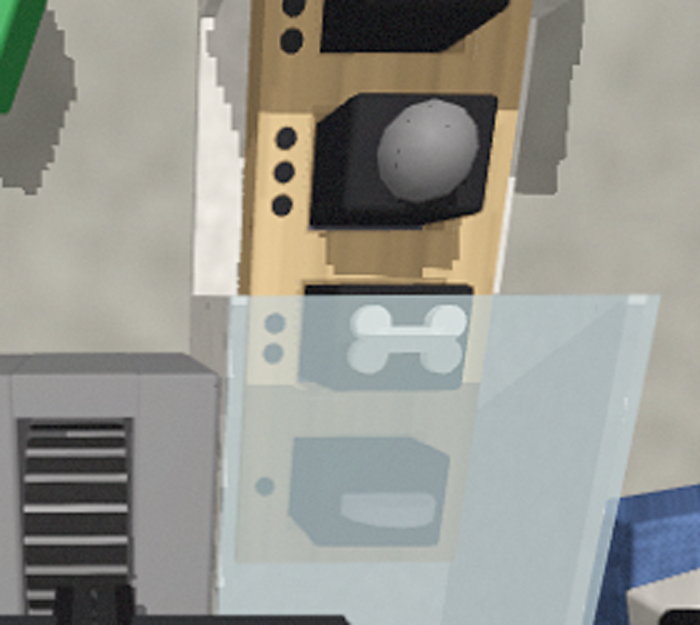

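```bash
python3 -m inch '[[[0,0,0.1,0,0,0],[0,0,0.12,0,0,0],[0,0,0.12,0,0,0],[0,0,0.12,0,0,0],[0,0,0.12,0,0,0],[0,0,0.12,0,0,0],[0,0,0.12,0,0,0],[0,0,0.12,0,0,0],[0,0,0.12,0,0,0],[0,0,0.12,0,0,0],[0,0,0.05,0,0,0],[0,0,0,0,0,0]]]'; python3 -m inch '[[[0,-0.4,0,0,0,0],[0,0,-0.5,0,0,0],[0,0,-0.5,0,0,0],[0,0,-0.23,0,0,0],[0,0.2,0,0,0,0],[0,0.2,0,0,0,0],[0,0,0,0,0,0],[0,0,0,0,0,0]]]'; python3 -m inch '[[[0,0,0.1,0,0,0],[0,0,0.12,0,0,0],[0,0,0.12,0,0,0],[0,0,0.12,0,0,0],[0,0,0.12,0,0,0],[0,0,0.12,0,0,0],[0,0,0.12,0,0,0],[0,0,0.12,0,0,0],[0,0,0.12,0,0,0],[0,0,0.12,0,0,0],[0,0,0.05,0,0,0],[0,0,0,0,0,0]]]'; python3 -m inch '[[[0,-0.4,0,0,0,0],[0,0,-0.5,0,0,0],[0,0,-0.5,0,0,0],[0,0,-0.23,0,0,0],[0,0.2,0,0,0,0],[0,0.2,0,0,0,0],[0,0,0,0,0,0],[0,0,0,0,0,0]]]';python3 -c "
from h import *
rep(); grab('wrist','w37'); crop('w37','w37c',280,0,560,250,2.5)"
```

```text
time: 58.63
eef_pos: [572.0, -88.5, 67.1]
orientation: [0.707, -0.707, -0.008, 0.008]
ft_force: [-1.1, 2.8, 7.1]
width: 0.2
time: 59.3
eef_pos: [573.3, -128.3, 67.9]
orientation: [-0.706, 0.708, 0.008, -0.008]
ft_force: [-2.3, -4.0, 8.9]
width: 0.6
time: 60.3
eef_pos: [572.0, -88.5, 67.1]
orientation: [0.707, -0.707, -0.008, 0.008]
ft_force: [-0.5, 2.9, 4.6]
width: 0.3
time: 60.97
eef_pos: [573.3, -128.2, 67.9]
orientation: [-0.706, 0.708, 0.008, -0.008]
ft_force: [-3.2, -5.1, 9.2]
width: 0.8
t 60.97 pos [ 573.3 -128.2   67.9] xang 1.32 down [ 0.001 -0.003 -1.   ] F [-3.2 -5.1  9.2] w 0.8
```

View pics/w37c.png

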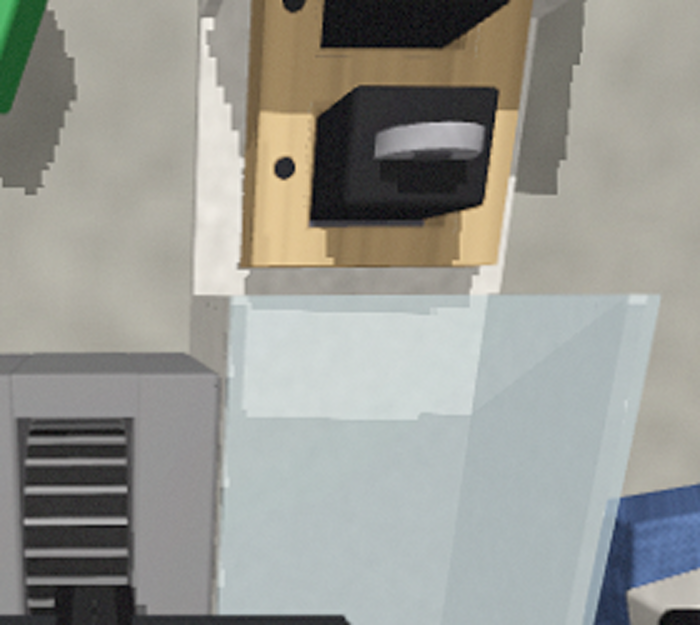

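```bash
python3 -m inch '[[[0,0,0.1,0,0,0],[0,0,0.12,0,0,0],[0,0,0.12,0,0,0],[0,0,0.12,0,0,0],[0,0,0.12,0,0,0],[0,0,0.12,0,0,0],[0,0,0.12,0,0,0],[0,0,0.12,0,0,0],[0,0,0.12,0,0,0],[0,0,0.12,0,0,0],[0,0,0.05,0,0,0],[0,0,0,0,0,0]]]'; python3 -m inch '[[[0,-0.4,0,0,0,0],[0,0,-0.4,0,0,0],[0,0,-0.4,0,0,0],[0,0,-0.2,0,0,0],[0,0.2,0,0,0,0],[0,0.2,0,0,0,0],[0,0,0,0,0,0],[0,0,0,0,0,0]]]'; python3 -m inch '[[[0,0,0.1,0,0,0],[0,0,0.1,0,0,0],[0,0,0.1,0,0,0],[0,0,0.1,0,0,0],[0,0,0.1,0,0,0],[0,0,0.1,0,0,0],[0,0,0,0,0,0]]]'; python3 -c "
from h import *
rep(); grab('wrist','w38'); crop('w38','w38c',280,0,560,250,2.5)"
```

```text
time: 62.02
eef_pos: [572.0, -88.4, 67.1]
orientation: [0.707, -0.707, -0.008, 0.008]
ft_force: [-0.9, 2.2, 6.5]
width: 0.6
time: 62.68
eef_pos: [573.5, -121.7, 69.5]
orientation: [-0.706, 0.708, 0.009, -0.008]
ft_force: [-7.2, -4.5, 17.7]
width: 0.5
time: 63.27
eef_pos: [572.9, -102.1, 69.9]
orientation: [-0.707, 0.708, 0.009, -0.008]
ft_force: [-7.6, 0.1, 21.5]
width: 0.4
t 63.27 pos [ 572.9 -102.1   69.9] xang 1.35 down [ 0.001 -0.001 -1.   ] F [-7.6  0.1 21.5] w 0.4
```

View pics/w38c.png

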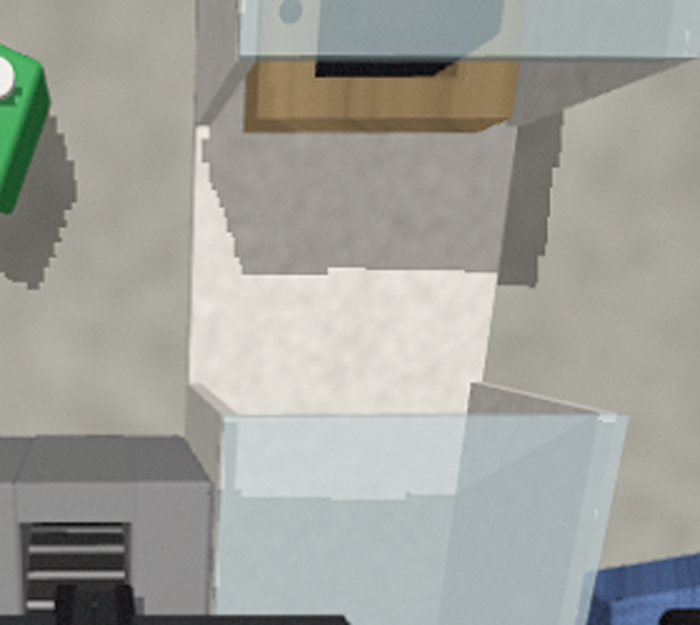

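```bash
python3 -m inch '[[[0,-0.06,0,0,0,0],[0,0,0.1,0,0,0],[0,0,0.1,0,0,0],[0,0,0.1,0,0,0],[0,0,0.1,0,0,0],[0,0,0,0,0,0]]]'; python3 -c "
from h import *
rep(); grab('wrist','w39'); crop('w39','w39c',280,0,560,250,2.5)"
```

```text
time: 63.82
eef_pos: [571.2, -88.6, 67.9]
orientation: [0.707, -0.707, -0.008, 0.009]
ft_force: [0.3, 0.6, -0.6]
width: 0.7
t 63.82 pos [571.2 -88.6  67.9] xang 1.35 down [-0.002  0.001 -1.   ] F [ 0.3  0.6 -0.6] w 0.7
```

View pics/w39c.png

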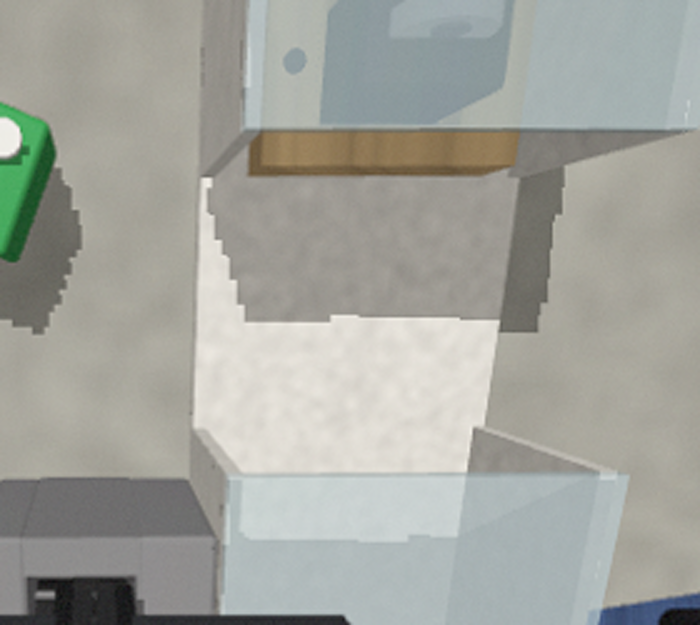

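```bash
python3 -m inch '[[[0,-0.3,0,0,0,0],[0,0,-0.4,0,0,0],[0,0,-0.4,0,0,0],[0,0.25,0,0,0,0],[0,0,0,0,0,0],[0,0,0,0,0,0]]]'; python3 -m inch '[[[0,0,0.1,0,0,0],[0,0,0.1,0,0,0],[0,0,0.1,0,0,0],[0,0,0.1,0,0,0],[0,0,0.1,0,0,0],[0,0,0,0,0,0]]]';  python3 -c "
from h import *
rep(); grab('wrist','w40'); crop('w40','w40c',280,0,560,250,2.5)"
```

```text
time: 64.37
eef_pos: [572.8, -114.6, 70.3]
orientation: [-0.707, 0.707, 0.008, -0.008]
ft_force: [0.1, -2.3, 2.7]
width: 0.3
time: 64.87
eef_pos: [571.9, -97.2, 70.1]
orientation: [0.707, -0.707, -0.008, 0.009]
ft_force: [-0.2, 1.5, 2.0]
width: 0.7
t 64.87 pos [571.9 -97.2  70.1] xang 1.39 down [-0.001  0.001 -1.   ] F [-0.2  1.5  2. ] w 0.7
```

View pics/w40c.png

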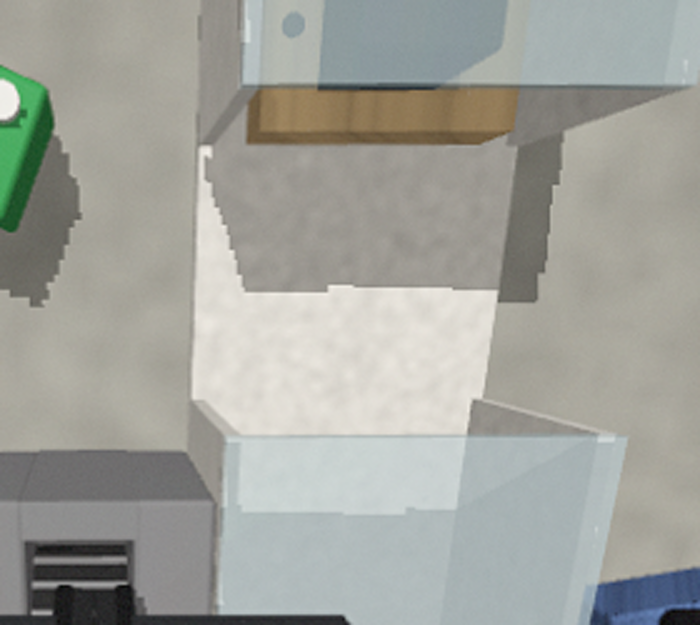

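```bash
python3 -m inch '[[[0,-0.3,0,0,0,0],[0,0,-0.3,0,0,0],[0,0,-0.3,0,0,0],[0,0.3,0,0,0,0],[0,0.06,0,0,0,0],[0,0,0,0,0,0]]]'; python3 -m inch '[[[0,0,0.1,0,0,0],[0,0,0.1,0,0,0],[0,0,0.1,0,0,0],[0,0,0.1,0,0,0]]]'; python3 -m inch '[[[0,0,0.05,0,0,0],[0,0,0,0,0,0],[0,0,0,0,0,0]]]';  python3 -c "
from h import *
rep(); grab('wrist','w41'); crop('w41','w41c',280,0,560,250,2.5)"
```

```text
time: 65.42
eef_pos: [574.0, -118.4, 70.1]
orientation: [-0.706, 0.708, 0.009, -0.007]
ft_force: [-1.0, -3.4, 8.5]
width: 0.4
time: 65.75
eef_pos: [574.1, -107.0, 70.2]
orientation: [-0.706, 0.708, 0.009, -0.007]
ft_force: [0.4, -6.3, 8.6]
width: 0.6
time: 66.0
eef_pos: [574.0, -105.1, 70.2]
orientation: [-0.706, 0.708, 0.009, -0.007]
ft_force: [0.3, -5.1, 9.0]
width: 0.6
t 66.0 pos [ 574.  -105.1   70.2] xang 1.31 down [ 0.004 -0.003 -1.   ] F [ 0.3 -5.1  9. ] w 0.6
```

View pics/w41c.png

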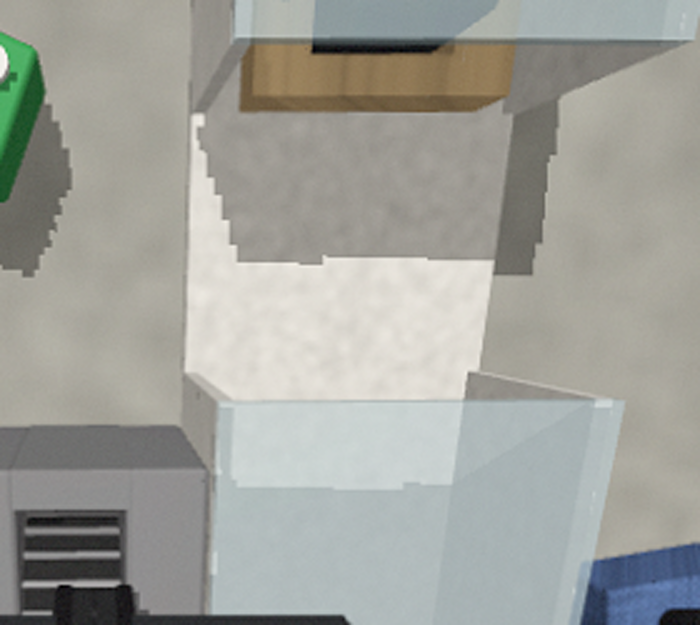

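```bash
python3 -c "
from tray import *
fit('w41',2.5,[280,0],[(218,403,-46,-36,70),(622,401,46,-36,70),(234,40,-46,36,70),(696,40,46,36,70)],[(252,96,-33,36,26),(511,94,33,36,26)],2,k0=(646.5,-13.6,.0257),prior=(1,1,.001))"
python3 -m inch '[[[0,-0.3,0,0,0,0],[0,-0.9,0,0,0,0],[0,-0.9,0,0,0,0],[0,-0.9,0,0,0,0],[-0.5,0,0.7,0,0,0],[-0.5,0,0.8,0,0,0],[-0.5,0,0.8,0,0,0],[-0.5,0,0.8,0,0,0],[-0.5,0,0.8,0,0,0],[0,-0.5,0.8,0,0,0],[0,-0.5,0,0,0,0],[0,0,0,0,0,0]]]' 0; python3 -m inch '[[[0,0,0,0,0,0],[0,0,0,0,0,0],[0,0,0,0,0,0]]]'; python3 -c "
from h import *
rep(); grab('wrist','w42'); grab('top','t42'); grab('scene','s42')
crop('t42','t42c',195,155,425,265,3.4);crop('s42','s42c',200,130,440,310,3.3)"
```

```text
keeper [ 6.468615e+02 -1.287510e+01  2.590000e-02] tray -0.4
[[0.7, -0.8], [-0.0, -0.2], [0.9, -0.3], [-1.6, 1.2], [0.7, -0.7], [-1.0, 0.6]]
time: 67.05
eef_pos: [494.9, 37.3, 191.0]
orientation: [0.707, -0.707, -0.01, 0.008]
ft_force: [2.0, -0.7, 1.0]
width: 72.7
time: 67.3
eef_pos: [493.3, 35.6, 187.3]
orientation: [0.707, -0.707, -0.007, 0.009]
ft_force: [-0.3, -0.9, -0.8]
width: 85.5
t 67.3 pos [493.3  35.6 187.3] xang 1.28 down [-0.002  0.    -1.   ] F [-0.3 -0.9 -0.8] w 85.5
```

View pics/t42c.png

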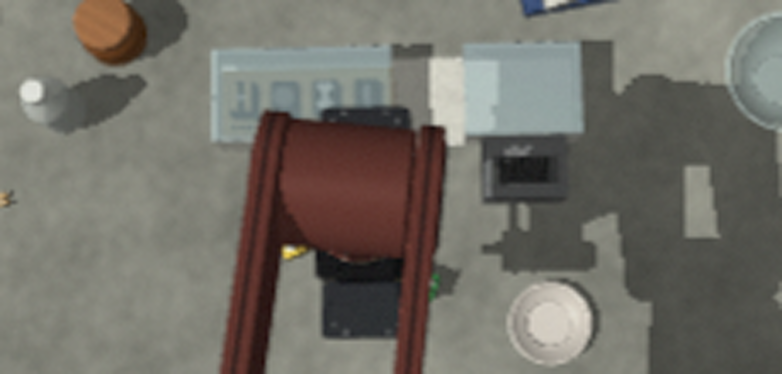

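View pics/s42c.png

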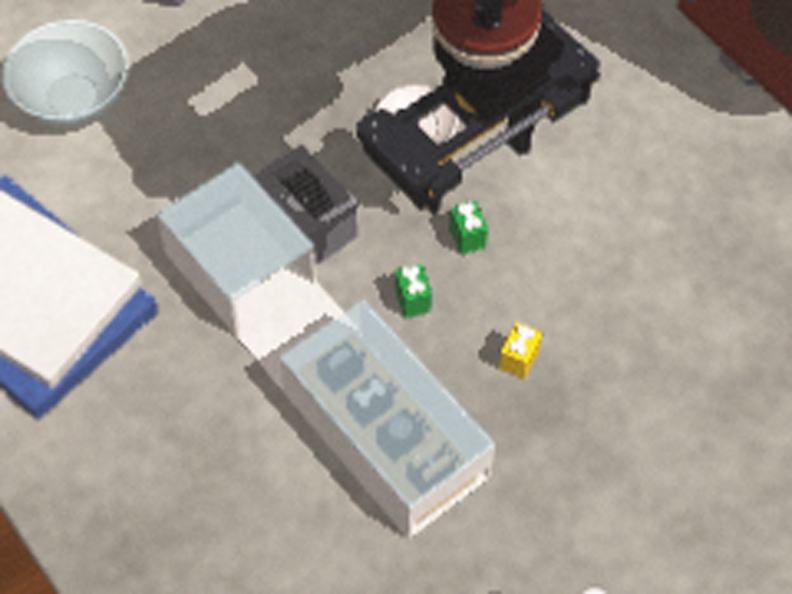

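View pics/w42.png

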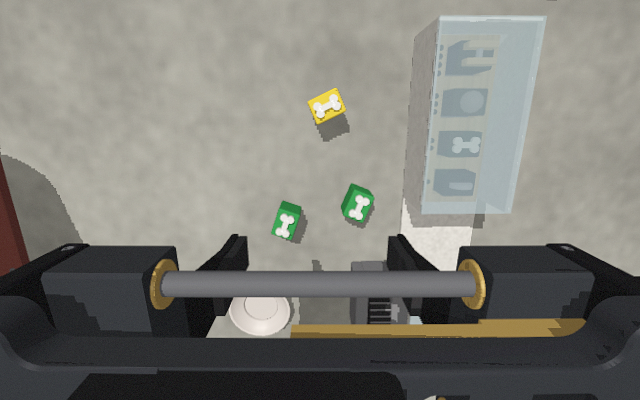

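All four plugs sit in their bays under the cover, the tray reads −0.4 mm (home), the hand is clear and nothing else has moved. Handing in.

```bash
python3 -c "
from h import *
rep(); print(robot.job_done())"
```

```text
t 67.45 pos [493.6  35.7 187.7] xang 1.29 down [-0.002  0.    -1.   ] F [-0.2 -0.1  1. ] w 86.5
the job is handed in; nothing more can be done
None
```

All four plugs were there. I loaded them in bay order (lock key 1, pet tag 2, key cap 3, peg 4), rolled the tray home by the thumbwheel, and handed the job in at about 67 s.

- **Seating:** each plug went in with its bay within about 5 mm of the window middle, judged from the pictures. I felt each one stop on the bay floor, with 5 to 9 N at the height I had worked out beforehand. The last wrist and scene pictures show all four in place under the cover.
- **Tray home:** the last fit from the wrist picture puts the tray at -0.4 mm. The wheel also held against the finger with about 5 N, so it is on its stop.
- **Hand and other things:** at hand-in the gripper was open and clear, about 188 mm up. In the final views the bystanders looked undisturbed. The arm hid part of the top picture, and I judged this by eye.
- **What disagreed:** the top camera and the wrist camera placed things differently by about 6 mm. I relied on the wrist camera and lined each plug up against its own bay in the same picture.
- **Highest press:** one press on the wheel while rolling home reached about 21 N, above the suggested 3 to 15 N. I eased off straight away, and no other wheel reading passed 18 N.

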